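# Refill a spacer feeder's gravity magazine in a woodshop

### The job

Refill the spacer feeder: first turn the selector knob to the yellow load mark, then drop every loose wooden spacer on the bench, upright, into the clear magazine tube so that they stack end to end. Once all are in, push the magazine by its red pad until it clicks home against the docking head, and only then turn the selector to the green run mark and leave it there. Leave the mallet, the chisel and the glue bottle where they are.

Things in the scene. Friction and masses are not known exactly. Their poses are not given: they have to be found in the camera images.
- spacer0: turned light-wood spacer, a solid cylinder 27 mm in diameter and 31 mm tall, 20 g, with a dark dot on its top face; it stands upright loose on the bench. Origin: centre of its underside, z up along its axis. May be absent (None).
- spacer1: turned light-wood spacer, a solid cylinder 27 mm in diameter and 31 mm tall, 20 g, with a dark dot on its top face; it stands upright loose on the bench. Origin: centre of its underside, z up along its axis. May be absent (None).
- spacer2: turned light-wood spacer, a solid cylinder 27 mm in diameter and 31 mm tall, 20 g, with a dark dot on its top face; it stands upright loose on the bench. Origin: centre of its underside, z up along its axis. May be absent (None).
- spacer3: turned light-wood spacer, a solid cylinder 27 mm in diameter and 31 mm tall, 20 g, with a dark dot on its top face; it stands upright loose on the bench. Origin: centre of its underside, z up along its axis. May be absent (None).
- spacer4: turned light-wood spacer, a solid cylinder 27 mm in diameter and 31 mm tall, 20 g, with a dark dot on its top face; it stands upright loose on the bench. Origin: centre of its underside, z up along its axis. May be absent (None).
- spacer5: turned light-wood spacer, a solid cylinder 27 mm in diameter and 31 mm tall, 20 g, with a dark dot on its top face; it stands upright loose on the bench. Origin: centre of its underside, z up along its axis. May be absent (None).
- spacer0_mid (a point): middle of spacer0: on its axis, 15.5 mm above its underside
- spacer1_mid (a point): middle of spacer1: on its axis, 15.5 mm above its underside
- spacer2_mid (a point): middle of spacer2: on its axis, 15.5 mm above its underside
- spacer3_mid (a point): middle of spacer3: on its axis, 15.5 mm above its underside
- spacer4_mid (a point): middle of spacer4: on its axis, 15.5 mm above its underside
- spacer5_mid (a point): middle of spacer5: on its axis, 15.5 mm above its underside
- feeder: spacer feeder, bolted to the bench. Origin on the bench under the tube as it stands with the carriage fully out; x points from the red push pad to the green docking head (the way home), z up. Bed 20 mm high, 120 wide, x -150 to 190 mm. Green head x 90 to 180, y +-65, 110 high; two steel cheeks at y +-36, x 43 to 93, 95 high. Grey dial console 120 x 110 x 40 mm centred at x -10, y +150.
- magazine (a joint): slide of the carriage (aluminium plate with the clear tube and the push pad), m along the feeder's +x: 0 = pulled out for loading, 0.05 = home at the hard stop. 1.5 N of drag; a sprung ball detent, crest at about 27 mm, takes up to about 8 N to pass; the carriage then snaps home by itself and stays.
- tube_mouth (a point): centre of the open top of the clear gravity tube on the carriage, 231 mm above the bench; axes as the feeder's. Tube bore 32.5 mm, wall 3 mm; the uppermost 9 mm flare out to a 48 mm wide mouth. The tube floor is 193 mm below this point, so that six spacers stacked end to end end 7 mm below the mouth.
- push_pad (a point): middle of the outer face (facing the feeder's -x) of the red upright push pad on the carriage: 14 mm thick along x, 46 mm wide, its top 82 mm above the bench; this point is 57 mm above the bench and 122 mm from the tube axis; axes as the feeder's
- selector (a joint): angle of the black selector knob in rad, growing clockwise seen from above. Detents: 0 = red mark (stop), 0.9 = green mark (run), 1.8 = yellow mark (load). End stops at -0.06 and 1.86. About 0.1 N m turns it over a detent, crests midway between marks; let go within 0.25 rad of a mark it settles there.
- selector_grip (a point): on the knob's axis, at mid height of its bar grip (bar 46 mm long, 14 mm wide, its top 12 mm above this point, 86 mm above the bench; a 44 mm disc under it ends 22 mm below this point). This frame turns with the knob: its x axis lies along the bar, the white pointer line is on the -x end, z up.
- dial_center (a point): centre of the dial on top of the console (40 mm above the bench), under the knob; axes as the feeder's. Round marks, 12 mm, 42 mm from here: green towards the feeder's -x, red 0.9 rad from it towards -y, yellow 0.9 rad from it towards +y.
- mallet: wooden carver's mallet standing on its head, 72 mm diameter, 190 mm tall; origin centre of its underside; bystander
- chisel: chisel with a black handle lying on a rough offcut board (board 100 x 260 x 22 mm, fixed), about 255 mm long along its x; bystander
- glue: yellow glue bottle, 60 mm diameter, 150 mm tall; origin centre of its underside; bystander
Things that resemble listed ones, but are neither listed nor needed, are in the scene too. What is shaped like the spacer3 but blue is not meant.

How it is judged:
On the way, in this order (a step that is already met when the one before it is completed fails the run):
1. the selector is turned to the yellow load mark (value of joint selector between 1.62 and 1.9 rad), for 0.2 s.
2. every spacer is stacked in the magazine tube (horizontal distance between each of spacer0_mid, spacer1_mid, spacer2_mid, spacer3_mid, spacer4_mid, spacer5_mid and tube_mouth below 0.006 m and z of spacer0_mid in the frame of tube_mouth between -0.19 and -0.015 m and angle between the z axis of each of spacer0, spacer1, spacer2, spacer3, spacer4, spacer5 and the z axis of tube_mouth, either way round below 0.2 rad and z of spacer1_mid in the frame of tube_mouth between -0.19 and -0.015 m and z of spacer2_mid in the frame of tube_mouth between -0.19 and -0.015 m and z of spacer3_mid in the frame of tube_mouth between -0.19 and -0.015 m and z of spacer4_mid in the frame of tube_mouth between -0.19 and -0.015 m and z of spacer5_mid in the frame of tube_mouth between -0.19 and -0.015 m), for 0.2 s.
3. the magazine is pushed home past its detent (all of step 2 and value of joint magazine between 0.046 and 0.06 m), for 0.2 s.
4. the selector is turned to the green run mark (value of joint selector between 0.74 and 1.06 rad), for 0.2 s.
At the end, for the whole second after the job is handed in: every spacer present stands in the tube (within 6 mm of its axis, within 0.2 rad of upright, its middle at least 15 mm below the mouth), the magazine is home (slide over 46 mm of 50) and the selector rests within 0.16 rad of the green run mark (all of step 3 and all of step 4); the robot touches nothing.
It fails at once if the mallet is displaced by more than 3 cm (distance of mallet from where it was at the start of the episode above 0.03 m).
It fails at once if the chisel is displaced by more than 3 cm (distance of chisel from where it was at the start of the episode above 0.03 m).
It fails at once if the glue is displaced by more than 3 cm (distance of glue from where it was at the start of the episode above 0.03 m).
Of spacer0, spacer1, spacer2, spacer3, spacer4, spacer5 only 4 to 6 are there at a start; the rules pass over those that are not, and their reading is None.
At some moment in a run one of spacer0, spacer1, spacer2, spacer3, spacer4, spacer5 may be knocked a few centimetres aside while the robot is not near it.
It also fails if it takes over 210 s, if anything falls off the work surface, if the arm or the gripper's body presses on something with over 40 N, if the wrist force passes 120 N, or if a joint passes its speed limit or range.

### The arm

A 6-joint arm with a two-finger parallel gripper is mounted at the origin on the work surface. World frame = base frame: x ahead of the robot, y to its left, z up, the work surface at z = 0. Lengths are in m, angles in rad, forces in N, time in s.
With the tool pointing down it reaches from about 0.275 to 0.75 m from the base axis. Payload 10.2 kg.
Tool frame: the origin (TCP) lies on the centre line of the jaws, within the pads' length; the fingertips stand ctrl.tip_extent ahead of it and the grasp point (between the pads) is the TCP (ctrl.tip_extent is the distance from the TCP to the fingertips, in m); y points along the fingers, x is the direction in which the jaws open and shut, and the axes are right-handed (so a half turn about y gives the same grasp; the last joint's range is limited). The gripper opens to 88 mm and grips with 3 to 60 N. Pads are 18 mm wide; open, the fingers measure 123 mm over their backs; the gripper's body (75 mm by 187 mm) begins 45 mm behind the grasp point.
Start: joints at [1.088, 0.313, 1.498, -0, 1.331, -0.223], TCP at [0.135, 0.507, 0.258] pointing down, gripper open.
Joint ranges: [-2.94, 2.94], [-0.97, 2.17], [0.19, 2.56], [-1.23, 4.37], [0.02, 3.11], [-2.88, 2.88]. Speed limits (rad/s): [2.39, 2.39, 3.01, 3.14, 3.14, 3.14].

### API

Orientations are given as a unit quaternion [x, y, z, w].
In Python, from workcell import ctrl, optics gives the robot as it stands. The module is installed in compiled form; this text tells all that it offers.
- The arm moves only by the shell command python3 -m jog 'ROWS' [OPENING] [FORCE]. ROWS is JSON, a list that holds one entry, the list of rows, each a list of 6 numbers: the shift along the tool's x, y, z each as a share of 0.1 m, from -1 to 1, then the turn, a rotation vector about the tool's x, y, z each as a share of 1.5 rad, from -1 to 1. In form: [[[dx, dy, dz, rx, ry, rz], ...]]. A call has 1 to 8 rows; each row is the pose to reach, as a shift and turn from the pose commanded when the call began, along the tool's axes at that moment; what a row does not reach only later rows make up. A row lasts 1/8 s, in which the tool goes at most 62.5 mm and 10.7 degrees, less where a joint would pass 70% of its speed; a pose out of reach is approached as far as the arm can. A call with a number of a shift or a turn outside -1 to 1 is refused whole. A call with a gripper value outside its range is refused whole. OPENING is the opening, from 0 (shut) to 1 (fully open), set as the call begins (- or left out, the last holds). The fingers move at their own pace and stop on an object; FORCE is the grip in N (left out, the last holds). Time passes only in rows, so rows that repeat a pose let the fingers close. It gives the time, the measured TCP pose, the force and the opening at its end, in the units of the state.
- ctrl.get_state(): the state, without advancing time (a new reading comes with each control period).
- optics.read_camera(name): name is "side" or "top"; returns a dict with "img" (420x560x3 uint8, blue, green, red), "depth" (420x560 float32, m along the optical axis (not along the pixel's ray), 0 where there is no reading), "vertical_fov" (degrees; the focal length in pixels is half the picture's height over the tangent of half this angle, whatever the lens; pixels are square), "cx", "cy" (the principal point, pixels), "world_from_camera" (4x4, takes a point from camera to world coordinates). Camera axes: x right, y down, z forward; pixel columns grow to the right and rows downward; lengths in m; the calibration is good to about 2 mm. A picture is of the moment at which its call begins.
- ctrl.job_done(): hands the job in, once; it reports no verdict.
The state is a dict: "t": time; "joint_positions": joint angles; "joint_velocities": joint speeds; "joint_efforts": joint torques, N m; "tool_pos": TCP position; "tool_rot": TCP orientation; "force": force on the tool from outside, world axes, zero at the start; "ft_torque": the same for the moment, N m; "opening": finger opening in m.
Only numpy, scipy, OpenCV 4.12 (cv2) and the standard library are available. Lean on these libraries where they do the work, as an engineer would, in place of code of your own. Each camera call takes 0.05 s, during which the arm holds its last target. There are 200 camera calls.

## Working session

There is one attempt and no reset: what is moved stays moved. The work goes in short steps, Python scripts to look and compute and a shell command to move; the robot and the scene stay as the last step left them, time stands still between calls to the robot, and variables do not carry over. Pictures are saved under pics/ and viewed, about 12 in all and at most 16, crops included, and the job is handed in when it is done.

```bash
mkdir -p pics; cat > h.py <<'E'
import numpy as np, cv2
from workcell import ctrl, optics
from scipy.spatial.transform import Rotation as R
def cam(n):
    c=optics.read_camera(n); c['f']=210/np.tan(np.radians(c['vertical_fov']/2)); return c
def pt(c,u,v,z=None):
    T=np.array(c['world_from_camera']); r=np.array([(u-c['cx'])/c['f'],(v-c['cy'])/c['f'],1])
    if z is None: d=np.median([x for x in c['depth'][int(v)-1:int(v)+2,int(u)-1:int(u)+2].ravel() if x>0]); return T[:3,:3]@(r*d)+T[:3,3]
    w=T[:3,:3]@r; return T[:3,3]+w*(z-T[2,3])/w[2]
def proj(c,p):
    T=np.array(c['world_from_camera']); q=T[:3,:3].T@(np.array(p)-T[:3,3]); return q[:2]/q[2]*c['f']+[c['cx'],c['cy']]
def rows(target,xdir=None):
    """shift (units) from current to target, tool axes"""
    s=ctrl.get_state(); r=R.from_quat(s['tool_rot'])
    return (r.inv().apply(np.array(target)-s['tool_pos'])/0.1).round(3)
E
python3 - <<'E'
from h import *
for n in('top','side'):
    c=cam(n); cv2.imwrite(f'pics/{n}0.png',cv2.resize(c['img'],(800,600),interpolation=cv2.INTER_CUBIC)); T=np.array(c['world_from_camera']); print(n,c['f'],c['cx'],c['cy'],T.round(3).tolist())
    np.savez(f'{n}0.npz',**{k:c[k] for k in c})
s=ctrl.get_state();print(s,ctrl.tip_extent); print(R.from_quat(s['tool_rot']).as_matrix().round(3))
E
```

```text
top 450.5242171404198 281.049946138524 213.5585484416805 [[-0.001, -0.998, 0.061, 0.443], [-1.0, 0.001, -0.001, 0.036], [0.001, -0.061, -0.998, 1.339], [0.0, 0.0, 0.0, 1.0]]
side 408.9192901443019 281.0490401444212 214.24441785143986 [[0.737, -0.321, 0.595, -0.111], [-0.676, -0.344, 0.651, -0.692], [-0.004, -0.883, -0.47, 0.691], [0.0, 0.0, 0.0, 1.0]]
{'t': 0.1, 'joint_positions': array([ 1.08755463e+00,  3.13341472e-01,  1.49833257e+00, -1.01520704e-05,
        1.33098121e+00, -2.23416161e-01]), 'joint_velocities': array([-0.00070132, -0.00011648, -0.00448974,  0.00024338, -0.00115102,
        0.00138829]), 'joint_efforts': array([ 4.19246076e-03, -4.02814507e+01, -2.52648246e+01,  6.96512754e-02,
        3.41912359e-02, -3.65834501e-05]), 'tool_pos': array([0.13481091, 0.50720077, 0.25725593]), 'tool_rot': array([ 0.5607203 ,  0.4306737 , -0.43135309, -0.56039934]), 'force': array([0.40248899, 0.37392322, 0.12169307]), 'ft_torque': array([-0.01574676,  0.01098519,  0.02645482]), 'opening': 0.08822638964367352} 0.019
[[ 0.257 -0.    -0.966]
 [ 0.966 -0.001  0.257]
 [-0.001 -1.     0.   ]]
```

View pics/top0.png

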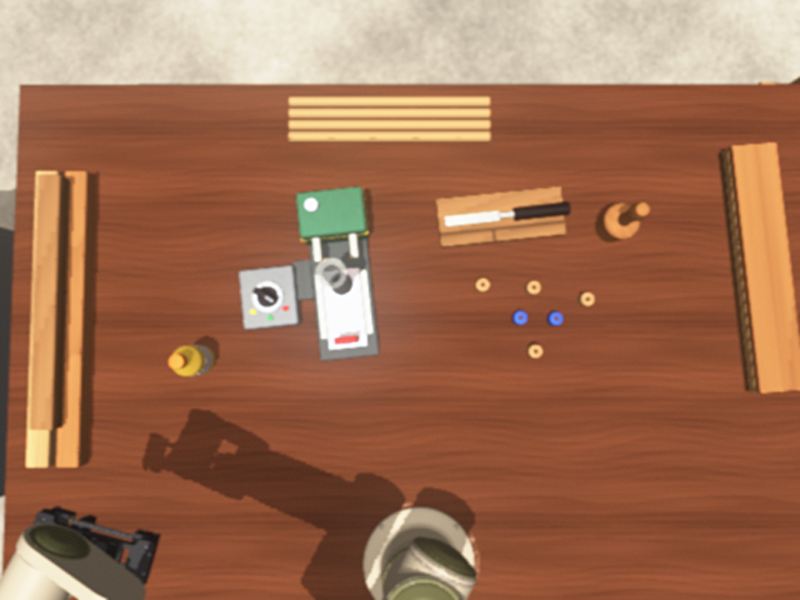

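View pics/side0.png

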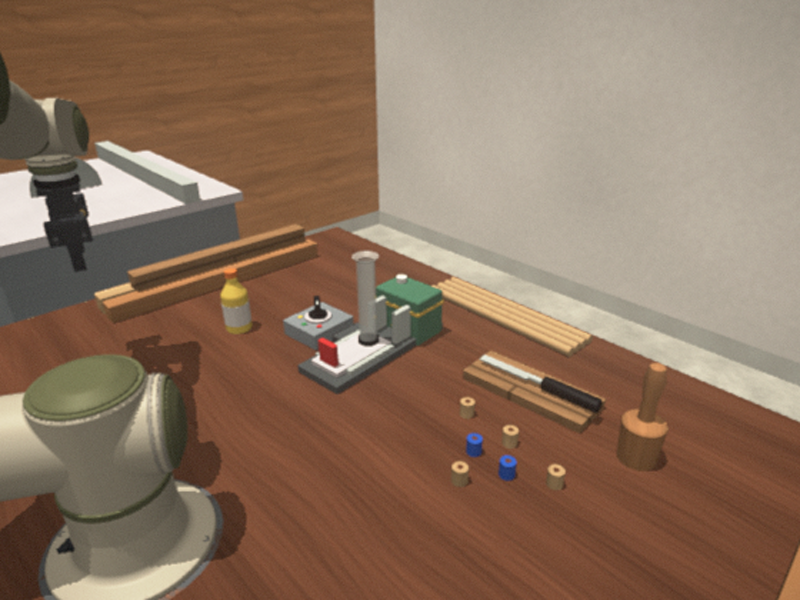

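The top view shows four wooden spacers, at about (483,285), (534,287), (588,298) and (536,351), and two blue ones at (520,318) and (556,318). The feeder tube mouth is near (331,272), and the knob is near (267,296). I'll measure these next with an enlarged crop.

```bash
cat > meas.py <<'E'
from h import *
def spacers(c,show=True):
    hsv=cv2.cvtColor(c['img'],cv2.COLOR_BGR2HSV); out=[]
    # top faces at z=.031 from depth
    T=np.array(c['world_from_camera']); h,w=c['depth'].shape
    u,v=np.meshgrid(np.arange(w),np.arange(h)); d=c['depth']
    P=np.stack([(u-c['cx'])/c['f']*d,(v-c['cy'])/c['f']*d,d],-1)@T[:3,:3].T+T[:3,3]
    m=((P[...,2]>.018)&(P[...,2]<.045)&(P[...,0]>.25)&(P[...,0]<.75)&(P[...,1]<0.05)&(P[...,1]>-.5)&(d>0)).astype(np.uint8)
    n,l,st,ce=cv2.connectedComponentsWithStats(m)
    for i in range(1,n):
        if 30<st[i,4]<400:
            q=P[l==i]; b=c['img'][l==i].mean(0); uu=ce[i]
            out.append((pt(c,uu[0],uu[1],.031).round(4),q.mean(0).round(3),st[i,4],b.round()))
    return out,P
E
python3 - <<'E'
from meas import *
c=dict(np.load('top0.npz')); o,P=spacers(c)
for x in o: print(*x)
im=c['img'][120:260,155:275]; cv2.imwrite('pics/crop1.png',cv2.resize(im,None,fx=5,fy=5,interpolation=cv2.INTER_CUBIC)[:, :])
for nm,zz in(('tube',(.2,.26)),('head',(.1,.12)),('knob',(.075,.095)),('cheek',(.088,.1))):
    m=(P[...,2]>zz[0])&(P[...,2]<zz[1])&(P[...,0]>.3)&(P[...,1]>0)&(P[...,1]<.4); q=P[m]
    print(nm,m.sum(),q.mean(0).round(3),q.min(0).round(3),q.max(0).round(3))
E
```

```text
[ 0.6731 -0.3806  0.031 ] [ 0.673 -0.381  0.031] 52 [33. 56. 92.]
[ 0.5649 -0.131   0.031 ] [ 0.565 -0.131  0.029] 69 [120. 183. 233.]
[ 0.5595 -0.2347  0.031 ] [ 0.56  -0.235  0.029] 69 [119. 181. 232.]
[ 0.5354 -0.3436  0.031 ] [ 0.535 -0.344  0.03 ] 71 [117. 179. 230.]
[ 0.4978 -0.2067  0.031 ] [ 0.498 -0.207  0.03 ] 68 [223. 129. 104.]
[ 0.496  -0.2792  0.031 ] [ 0.496 -0.28   0.029] 74 [214. 121. 100.]
[ 0.4298 -0.2362  0.031 ] [ 0.43  -0.237  0.029] 72 [118. 180. 231.]
tube 245 [0.568 0.158 0.225] [0.541 0.131 0.2  ] [0.592 0.183 0.234]
head 1485 [0.696 0.169 0.109] [0.549 0.103 0.1  ] [0.75  0.237 0.12 ]
knob 402 [0.579 0.187 0.086] [0.446 0.102 0.075] [0.75  0.325 0.095]
cheek 229 [0.63  0.168 0.094] [0.526 0.105 0.088] [0.746 0.31  0.1  ]
```

View pics/crop1.png

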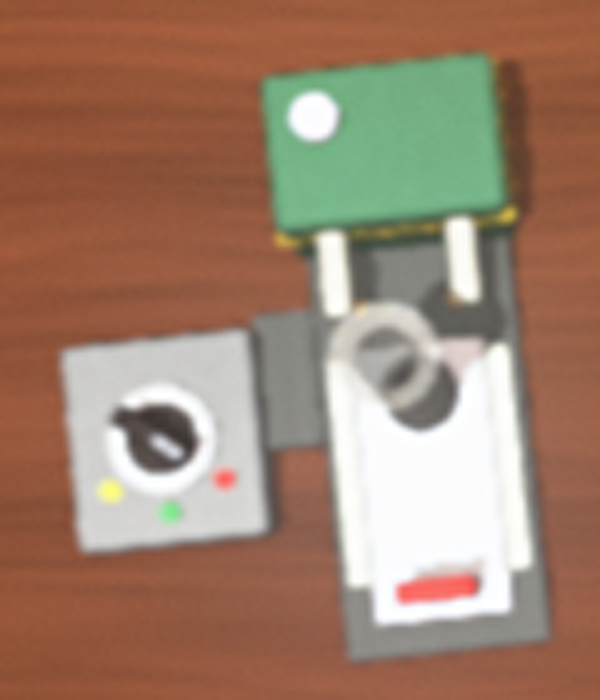

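```bash
python3 - <<'E'
from meas import *
c=dict(np.load('top0.npz')); o,P=spacers(c)
g=lambda x,y,z: pt(c,x/5+155-.4,y/5+120-.4,z)
cs=[g(*q,.11) for q in((263,78),(490,55),(507,213),(280,235))]
hc=np.mean(cs,0); print('head',hc.round(4)); 
for a,b in((0,1),(1,2),(2,3),(3,0)): d=cs[b]-cs[a]; print(np.linalg.norm(d).round(4),(np.degrees(np.arctan2(d[1],d[0]))%90).round(1))
print('mouth',g(385,355,.231)); m=(P[...,2]>.2)&(P[...,2]<.26)&(P[...,0]>.3)&(P[...,1]>0.1)&(P[...,1]<.4)
(a,r)=cv2.minEnclosingCircle(P[m][:,:2].astype(np.float32)); print(a,r)
print('pad',g(440,580,.082)); mk=[g(*q,.04) for q in((225,479),(171,512),(110,491))]; print('marks r g y',np.round(mk,4))
co=[g(*q,.04) for q in((63,352),(248,330),(272,530),(83,551))]; k=np.mean(co,0);print('console',k.round(4))
for q in mk: print(np.linalg.norm(q-k).round(3),np.degrees(np.arctan2(*(q-k)[[1,0]])).round(1))
print('knob bar', g(118,415,.086),g(185,455,.086), g(160,437,.086))
th=np.radians(5.5);X=np.array([np.cos(th),np.sin(th),0]);Y=np.array([-X[1],X[0],0])
print('from head origin',hc-.135*X,'dial->',hc-.135*X-.01*X+.15*Y)
E
```

```text
head [0.6971 0.1707 0.11  ]
0.126 5.8
0.0886 6.2
0.1254 5.6
0.088 6.6
mouth [0.56717712 0.15683899 0.231     ]
(0.5663793683052063, 0.15670931339263916) 0.026890702545642853
pad [0.45781315 0.14167574 0.082     ]
marks r g y [[0.5167 0.2696 0.04  ]
 [0.4976 0.3006 0.04  ]
 [0.5098 0.3359 0.04  ]]
console [0.539  0.3036 0.04  ]
0.041 -123.3
0.041 -175.7
0.044 132.2
knob bar [0.54986327 0.32139976 0.086     ] [0.52746873 0.28377178 0.086     ] [0.53753863 0.29782344 0.086     ]
from head origin [0.56267434 0.15775374 0.11      ] dial-> [0.53834351 0.30610471 0.11      ]
```

Feeder yaw is about 6°, the mouth is at (0.566, 0.157), and the dial is at (0.5395, 0.305). The knob points at red, so the jaws need a yaw of 147.6°. I'll go above the knob now.

```bash
python3 -m jog '[[[-0.45,0,-0.5,0,0,0],[-0.9,0,-1,0,0,0],[-0.9,0,-1,0,0,0]]]' 0.5 && python3 -m jog '[[[0,0,-0.5,0,0,0],[0,0,-1,0,0,0],[0,0,-1,0,0,0]]]' && python3 -m jog '[[[0,0,-0.5,0,0,0],[0,0,-1,0,0,0],[0,0,-1,0,0,0]]]' && python3 -m jog '[[[0,0,-0.5,0,0,0],[0,0,-1,0,0,0],[0,0,-1,0,0,0]]]' && python3 -m jog '[[[0,0.2,-0.43,0,-0.844,0],[0,0.5,-0.43,0,-0.844,0],[0,0.5,-0.43,0,-0.844,0],[0,0.5,-0.43,0,-0.844,0],[0,0.5,-0.43,0,-0.844,0],[0,0.5,-0.43,0,-0.844,0],[0,0.5,-0.43,0,-0.844,0],[0,0.5,-0.43,0,-0.844,0]]]'
python3 - <<'E'
from h import *
s=ctrl.get_state();r=R.from_quat(s['tool_rot']).as_matrix();print(s['tool_pos'],np.degrees(np.arctan2(r[1,0],r[0,0])),r[2])
print(rows([.5395,.305,.077]))
c=cam('top'); cv2.imwrite('pics/t1.png',cv2.resize(c['img'],(800,600)))
E
```

```text
t: 0.48
tool_pos: [0.2096, 0.3927, 0.2577]
tool_rot: [0.561, 0.43, -0.43, -0.561]
force: [0.3, 0.6, 0.2]
opening: 0.0601
t: 0.85
tool_pos: [0.307, 0.3687, 0.2572]
tool_rot: [0.561, 0.43, -0.43, -0.561]
force: [-0.4, 0.4, 0.2]
opening: 0.0442
t: 1.23
tool_pos: [0.4029, 0.3433, 0.257]
tool_rot: [-0.561, -0.43, 0.431, 0.561]
force: [-0.5, 0.2, -0.3]
opening: 0.0442
t: 1.6
tool_pos: [0.499, 0.3179, 0.2568]
tool_rot: [-0.561, -0.43, 0.431, 0.561]
force: [-0.2, 0.4, -0.3]
opening: 0.0439
t: 2.6
tool_pos: [0.5382, 0.3081, 0.2079]
tool_rot: [0.197, 0.679, -0.679, -0.197]
force: [0.2, -0.0, 0.5]
opening: 0.0442
[0.53824226 0.30812225 0.20793915] 147.68240982500427 [ 5.54281166e-04 -9.99999844e-01  7.50135866e-05]
[-0.028  1.309  0.02 ]
```

View pics/t1.png

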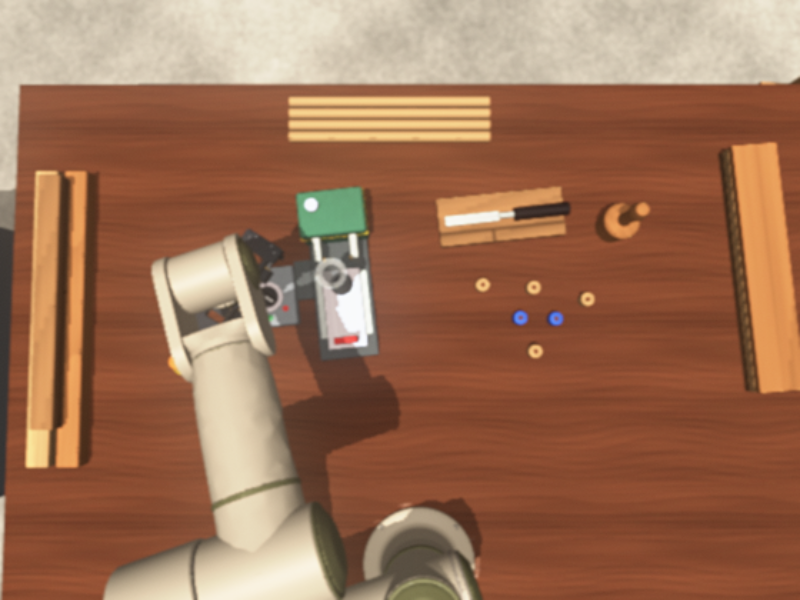

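Still only four wooden spacers, including where the arm stood at first. I'll descend, grip and turn clockwise.

```bash
python3 -m jog '[[[-0.03,0.5,0.02,0,0,0],[-0.03,0.9,0.02,0,0,0],[-0.03,0.9,0.02,0,0,0]]]' && python3 -m jog '[[[0,0.2,0,0,0,0],[0,0.41,0,0,0,0],[0,0.41,0,0,0,0]]]' && python3 -m jog '[[[0,0,0,0,0,0],[0,0,0,0,0,0],[0,0,0,0,0,0],[0,0,0,0,0,0],[0,0,0,0,0,0]]]' 0 25 && python3 -m jog '[[[0,0,0,0,0.12,0],[0,0,0,0,0.24,0],[0,0,0,0,0.36,0],[0,0,0,0,0.48,0],[0,0,0,0,0.6,0],[0,0,0,0,0.72,0],[0,0,0,0,0.84,0],[0,0,0,0,0.94,0]]]'
python3 - <<'E'
from h import *
s=ctrl.get_state();r=R.from_quat(s['tool_rot']).as_matrix();print(s['tool_pos'],np.degrees(np.arctan2(r[1,0],r[0,0])),s['force'],s['ft_torque'],s['opening'])
E
```

```text
t: 3.02
tool_pos: [0.5395, 0.3034, 0.1154]
tool_rot: [-0.196, -0.678, 0.68, 0.199]
force: [0.2, -0.7, 0.1]
opening: 0.0437
t: 3.4
tool_pos: [0.5412, 0.3037, 0.0775]
tool_rot: [0.197, 0.679, -0.679, -0.197]
force: [0.3, 0.4, 1.1]
opening: 0.0442
t: 4.03
tool_pos: [0.5399, 0.3045, 0.0775]
tool_rot: [0.196, 0.679, -0.679, -0.198]
force: [-10.3, 4.8, 7.3]
opening: 0.0142
t: 5.03
tool_pos: [0.5397, 0.3052, 0.0776]
tool_rot: [-0.59, -0.388, 0.388, 0.592]
force: [-9.6, 9.2, 7.3]
opening: 0.014
[0.53974689 0.305233   0.07756975] 66.58748433025704 [-9.61253485  9.15139898  7.34548832] [ 1.42126069  1.57280752 -0.01820626] 0.013970249878972826
```

```bash
python3 -m jog '[[[0,0,0,0,0.12,0],[0,0,0,0,0.22,0],[0,0,0,0,0.265,0],[0,0,0,0,0.265,0],[0,0,0,0,0.265,0]]]' && python3 -m jog '[[[0,0,0,0,0,0],[0,0,0,0,0,0],[0,0,0,0,0,0]]]' 0.5 && python3 -m jog '[[[0,-0.5,0,0,0,0],[0,-1,0,0,0,0],[0,-1,0,0,0,0]]]' && python3 -m jog '[[[0,-0.5,0,0,0,0],[0,-1,0,0,0,0],[0,-1,0,0,0,0]]]'
python3 - <<'E'
from h import *
s=ctrl.get_state();r=R.from_quat(s['tool_rot']).as_matrix();print(s['tool_pos'],np.degrees(np.arctan2(r[1,0],r[0,0])),s['force'],s['ft_torque'],s['opening'])
c=cam('side'); cv2.imwrite('pics/s1.png',cv2.resize(c['img'][160:300,170:330],None,fx=4,fy=4,interpolation=cv2.INTER_CUBIC))
E
```

```text
t: 5.65
tool_pos: [0.5399, 0.3054, 0.0776]
tool_rot: [-0.654, -0.265, 0.266, 0.657]
force: [-8.4, 9.3, 6.0]
opening: 0.0135
t: 6.02
tool_pos: [0.5415, 0.3031, 0.0767]
tool_rot: [0.656, 0.265, -0.265, -0.655]
force: [1.0, -0.2, 0.2]
opening: 0.0416
t: 6.4
tool_pos: [0.5429, 0.3036, 0.1808]
tool_rot: [0.656, 0.268, -0.263, -0.655]
force: [0.1, -0.1, -0.7]
opening: 0.0441
t: 6.78
tool_pos: [0.5422, 0.3035, 0.2794]
tool_rot: [0.656, 0.267, -0.263, -0.655]
force: [0.2, -0.6, -0.9]
opening: 0.0442
[0.54221921 0.30348753 0.27942554] 44.079606552639156 [ 0.21427208 -0.63242024 -0.89643028] [-0.03260158 -0.01372437 -0.03675065] 0.04417102631129343
```

View pics/s1.png

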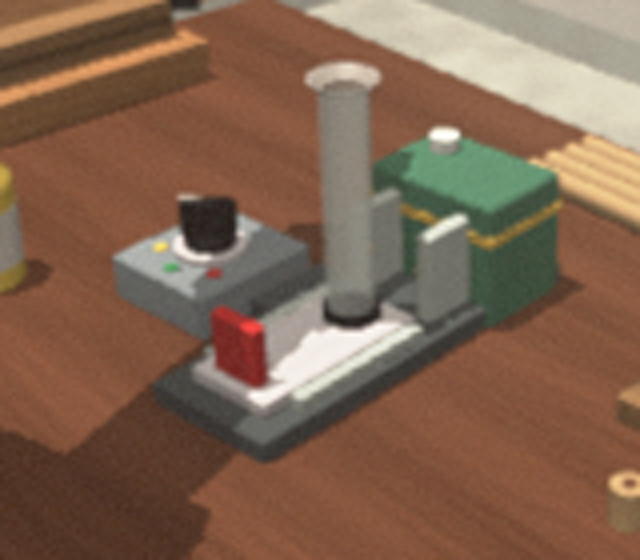

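Knob is at yellow: the pointer line at (190,200) faces the yellow mark at (160,247). The gripped knob axis (0.540, 0.305) puts the tube at (0.5655, 0.157), which matches my measurement. Next I align the tool with the world axes and go above the first spacer.

```bash
python3 -m jog '[[[0,-0.2,0,0,-0.12,0],[0,-0.2,0,0,-0.24,0],[0,-0.2,0,0,-0.36,0],[0,-0.2,0,0,-0.48,0],[0,-0.2,0,0,-0.534,0],[0,-0.2,0,0,-0.534,0]]]' && python3 -m jog '[[[-0.5,0,-0.1,0,0,0],[-1,0,-0.23,0,0,0]]]' && python3 -m jog '[[[-0.5,0,0,0,0,0],[-1,0,0,0,0,0]]]' && python3 -m jog '[[[-0.5,0,0,0,0,0],[-1,0,0,0,0,0]]]' && python3 -m jog '[[[-0.5,0,0,0,0,0],[-1,0,0,0,0,0],[-1,0,0,0,0,0],[-1,0,0,0,0,0]]]'
cat > st.py <<'E'
from meas import *
import sys
s=ctrl.get_state();r=R.from_quat(s['tool_rot']).as_matrix();print(s['tool_pos'].round(4),'yaw',np.degrees(np.arctan2(r[1,0],r[0,0])).round(2),'tooly',r[:,1].round(4),s['force'].round(1),round(s['opening'],4),round(s['t'],1))
if len(sys.argv)>3: print('to target',rows([float(a) for a in sys.argv[1:4]]))
if 'S' in sys.argv:
    c=cam('top')
    for x in spacers(c)[0]:
        if x[3][2]>180: print(*x)
E
python3 st.py .5649 -.131 .036 S
```

```text
t: 7.58
tool_pos: [0.5411, 0.3031, 0.2944]
tool_rot: [-0.5, -0.499, 0.501, 0.501]
force: [0.6, -0.6, 0.4]
opening: 0.0437
t: 7.82
tool_pos: [0.5641, 0.2023, 0.2953]
tool_rot: [-0.5, -0.499, 0.5, 0.501]
force: [1.3, -1.0, -0.4]
opening: 0.0439
t: 8.07
tool_pos: [0.5639, 0.1016, 0.2953]
tool_rot: [-0.5, -0.499, 0.5, 0.501]
force: [0.4, 0.1, 0.7]
opening: 0.0442
t: 8.32
tool_pos: [0.5638, 0.0017, 0.2955]
tool_rot: [-0.5, -0.499, 0.5, 0.501]
force: [-0.4, -0.7, 0.2]
opening: 0.0441
t: 8.82
tool_pos: [0.5641, -0.0961, 0.2959]
tool_rot: [-0.5, -0.5, 0.5, 0.501]
force: [0.4, 0.3, -0.9]
opening: 0.0441
[ 0.5641 -0.0961  0.2959] yaw 89.92 tooly [-1.3e-03  9.0e-04 -1.0e+00] [ 0.4  0.3 -0.9] 0.0441 8.8
to target [-0.351  2.599 -0.012]
[ 0.5355 -0.3436  0.031 ] [ 0.536 -0.344  0.029] 71 [106. 163. 216.]
[ 0.4297 -0.2365  0.031 ] [ 0.43  -0.237  0.03 ] 70 [111. 168. 219.]
```

```bash
python3 -m jog '[[[-0.35,0.4,-0.01,0,0,0],[-0.35,0.9,-0.01,0,0,0],[-0.35,0.9,-0.01,0,0,0]]]' 0.55 && python3 -m jog '[[[0,0.5,0,0,0,0],[0,0.9,0,0,0,0],[0,0.9,0,0,0,0]]]' && python3 -m jog '[[[0,0.4,0,0,0,0],[0,0.8,0,0,0,0],[0,0.8,0,0,0,0],[0,0.8,0,0,0,0]]]' && python3 st.py .5649 -.131 .036 && python3 -m jog '[[[0,0,0,0,0,0],[0,0,0,0,0,0],[0,0,0,0,0,0],[0,0,0,0,0,0]]]' 0 15 && python3 -m jog '[[[0,-0.5,0,0,0,0],[0,-1,0,0,0,0]]]' && python3 -m jog '[[[0,-0.5,0,0,0,0],[0,-1,0,0,0,0]]]' && python3 -m jog '[[[0,-0.35,0,0,0,0],[0,-0.6,0,0,0,0],[0,-0.6,0,0,0,0]]]' && python3 st.py .566 .157 .256 S
```

```text
t: 9.25
tool_pos: [0.5641, -0.1301, 0.204]
tool_rot: [-0.498, -0.499, 0.501, 0.502]
force: [-0.1, -0.3, 1.2]
opening: 0.0488
t: 9.62
tool_pos: [0.5652, -0.1306, 0.1167]
tool_rot: [-0.499, -0.5, 0.501, 0.501]
force: [-0.0, -0.0, 0.0]
opening: 0.0483
t: 10.12
tool_pos: [0.5669, -0.1321, 0.0399]
tool_rot: [0.501, 0.501, -0.499, -0.498]
force: [0.1, 0.2, -0.5]
opening: 0.0487
[ 0.5669 -0.1321  0.0399] yaw 90.01 tooly [ 0.0042 -0.0019 -1.    ] [ 0.1  0.2 -0.5] 0.0487 10.1
to target [0.011 0.039 0.02 ]
t: 10.62
tool_pos: [0.5657, -0.1319, 0.0376]
tool_rot: [0.501, 0.5, -0.5, -0.5]
force: [-0.5, 1.6, 5.6]
opening: 0.0265
t: 10.88
tool_pos: [0.5649, -0.1316, 0.1378]
tool_rot: [-0.5, -0.5, 0.5, 0.5]
force: [0.4, 0.2, -0.6]
opening: 0.0263
t: 11.12
tool_pos: [0.5649, -0.1316, 0.2385]
tool_rot: [-0.5, -0.5, 0.5, 0.5]
force: [0.5, -0.4, 0.3]
opening: 0.0267
t: 11.5
tool_pos: [0.5656, -0.1318, 0.2981]
tool_rot: [0.501, 0.5, -0.5, -0.499]
force: [0.7, -1.1, -0.2]
opening: 0.0268
[ 0.5656 -0.1318  0.2981] yaw 89.98 tooly [ 0.0029 -0.0014 -1.    ] [ 0.7 -1.1 -0.2] 0.0268 11.5
to target [ 2.889e+00  4.170e-01 -2.000e-03]
[ 0.7376 -0.2442  0.031 ] [ 0.739 -0.245  0.025] 186 [ 83. 129. 183.]
[ 0.5539 -0.233   0.031 ] [ 0.554 -0.234  0.028] 35 [107. 158. 204.]
[ 0.5351 -0.3433  0.031 ] [ 0.535 -0.344  0.029] 73 [106. 162. 213.]
```

```bash
python3 -m jog '[[[0.5,0,0,0,0,0],[1,0,0,0,0,0]]]' && python3 -m jog '[[[0.5,0,0,0,0,0],[1,0,0,0,0,0]]]' && python3 -m jog '[[[0.5,0,0,0,0,0],[0.89,0,0,0,0,0],[0.89,0,0,0,0,0],[0.89,0,0,0,0,0]]]' && python3 st.py .566 .157 .258
python3 - <<'E'
from h import *
c=cam('side'); print('mouth proj',(proj(c,[.566,.157,.231])-[220,130])*6,'spacer bottom',(proj(c,[.566,.157,.261])-[220,130])*6); cv2.imwrite('pics/s2.png',cv2.resize(c['img'][130:220,220:300],None,fx=6,fy=6,interpolation=cv2.INTER_CUBIC))
E
```

```text
t: 11.8
tool_pos: [0.5647, -0.0307, 0.2947]
tool_rot: [-0.499, -0.499, 0.5, 0.501]
force: [0.4, 1.0, -0.2]
opening: 0.0263
t: 12.05
tool_pos: [0.5647, 0.0699, 0.2949]
tool_rot: [-0.499, -0.499, 0.501, 0.501]
force: [1.2, -0.4, -1.2]
opening: 0.0265
t: 12.55
tool_pos: [0.5651, 0.1567, 0.2956]
tool_rot: [-0.5, -0.499, 0.5, 0.5]
force: [0.3, 0.0, -1.1]
opening: 0.0265
[0.5651 0.1567 0.2956] yaw 89.97 tooly [-1.9e-03 -5.0e-04 -1.0e+00] [ 0.3  0.  -1.1] 0.0265 12.6
to target [ 0.004  0.376 -0.009]
mouth proj [211.7657895  290.51249621] spacer bottom [209.62551274 231.81224085]
```

View pics/s2.png

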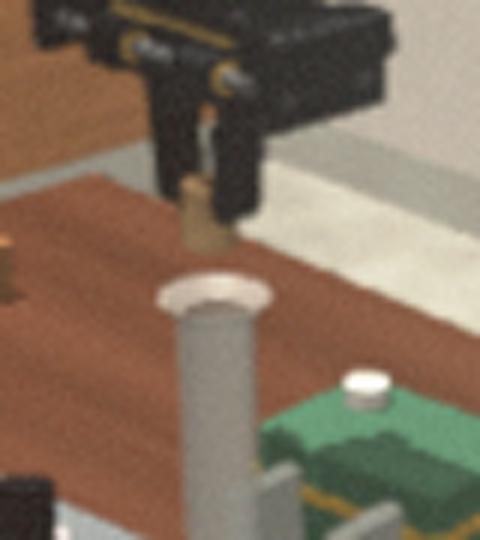

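The spacer bottom at (210,240) is centred over the mouth at (215,297) to within about 1 mm. Lower and release.

```bash
python3 -m jog '[[[0,0.2,-0.01,0,0,0],[0,0.38,-0.01,0,0,0],[0,0.38,-0.01,0,0,0]]]' && python3 -m jog '[[[0,0,0,0,0,0],[0,0,0,0,0,0],[0,0,0,0,0,0],[0,0,0,0,0,0]]]' 0.55 && python3 -m jog '[[[0,-0.38,0,0,0,0],[0,-0.38,0,0,0,0]]]' && python3 -m jog '[[[-0.5,0,0,0,0,0],[-1,0,0,0,0,0]]]' && python3 -m jog '[[[-0.5,0,0,0,0,0],[-1,0,0,0,0,0]]]' 
python3 - <<'E'
from meas import *
for x in spacers(cam('top'))[0]:
    if x[3][2]>180: print(*x)
c=cam('side'); cv2.imwrite('pics/s3.png',cv2.resize(c['img'][150:370,200:420],None,fx=2.7,fy=2.7,interpolation=cv2.INTER_CUBIC))
E
python3 st.py .5595 -.235 .037
```

```text
t: 12.98
tool_pos: [0.566, 0.1562, 0.2575]
tool_rot: [-0.5, -0.499, 0.5, 0.501]
force: [0.9, 0.4, -0.3]
opening: 0.0264
t: 13.48
tool_pos: [0.5663, 0.1573, 0.2589]
tool_rot: [0.5, 0.5, -0.5, -0.5]
force: [0.3, -0.0, 0.0]
opening: 0.0485
t: 13.72
tool_pos: [0.567, 0.1574, 0.2994]
tool_rot: [0.501, 0.501, -0.499, -0.499]
force: [-0.6, 0.7, -0.1]
opening: 0.0487
t: 13.98
tool_pos: [0.5659, 0.0564, 0.2959]
tool_rot: [-0.499, -0.5, 0.5, 0.5]
force: [-0.3, -0.1, 0.1]
opening: 0.0485
t: 14.22
tool_pos: [0.5659, -0.0442, 0.296]
tool_rot: [-0.5, -0.5, 0.5, 0.5]
force: [0.7, -0.0, -0.6]
opening: 0.0485
[ 0.5597 -0.2346  0.031 ] [ 0.56  -0.235  0.029] 69 [109. 166. 218.]
[ 0.5354 -0.3431  0.031 ] [ 0.536 -0.344  0.029] 74 [103. 160. 212.]
[ 0.4297 -0.2365  0.031 ] [ 0.43  -0.237  0.03 ] 70 [108. 166. 219.]
[ 0.566  -0.0466  0.2957] yaw 89.71 tooly [-1.3e-03 -5.0e-04 -1.0e+00] [-0.   1.  -0.4] 0.0487 14.3
to target [-1.883  2.588  0.052]
```

View pics/s3.png

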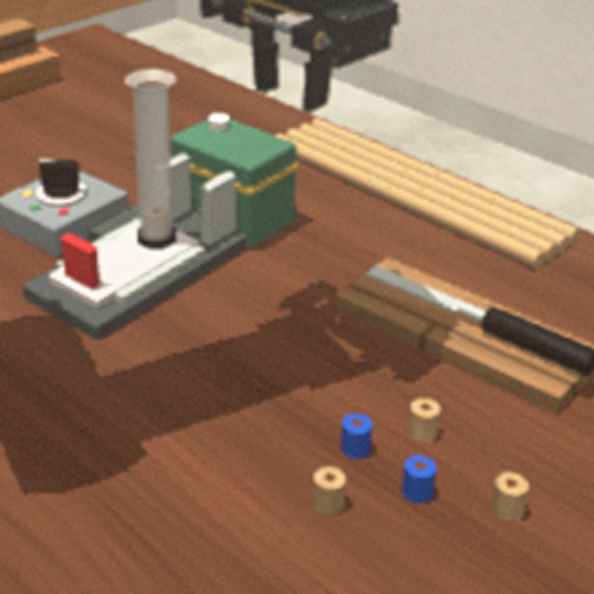

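The first spacer is seated at the tube bottom, near (155,225). Now the second.

```bash
python3 -m jog '[[[-0.5,0,0.05,0,0,0],[-1,0,0.05,0,0,0]]]' && python3 -m jog '[[[-0.5,0.4,0,0,0,0],[-0.88,0.9,0,0,0,0],[-0.88,0.9,0,0,0,0]]]' && python3 -m jog '[[[0,0.5,0,0,0,0],[0,0.9,0,0,0,0],[0,0.9,0,0,0,0]]]' && python3 -m jog '[[[0,0.4,0,0,0,0],[0,0.79,0,0,0,0],[0,0.79,0,0,0,0],[0,0.79,0,0,0,0]]]' && python3 st.py .5597 -.2346 .037 && python3 -m jog '[[[0,0,0,0,0,0],[0,0,0,0,0,0],[0,0,0,0,0,0],[0,0,0,0,0,0]]]' 0 15 && python3 -m jog '[[[0,-0.5,0,0,0,0],[0,-1,0,0,0,0]]]' && python3 -m jog '[[[0,-0.5,0,0,0,0],[0,-1,0,0,0,0]]]' && python3 -m jog '[[[0,-0.35,0,0,0,0],[0,-0.6,0,0,0,0],[0,-0.6,0,0,0,0]]]' && python3 -m jog '[[[0.5,0,0,0,0,0],[1,0,0,0,0,0]]]' && python3 -m jog '[[[0.5,0,0,0,0,0],[1,0,0,0,0,0],[1,0,0,0,0,0]]]' && python3 st.py .566 .157 .258 S
```

```text
t: 14.58
tool_pos: [0.561, -0.1429, 0.2963]
tool_rot: [0.5, 0.5, -0.5, -0.5]
force: [1.4, 0.3, -0.6]
opening: 0.0486
t: 14.95
tool_pos: [0.5597, -0.2311, 0.2024]
tool_rot: [-0.498, -0.499, 0.5, 0.503]
force: [0.2, 0.4, 0.2]
opening: 0.0488
t: 15.32
tool_pos: [0.5609, -0.2288, 0.1157]
tool_rot: [-0.498, -0.5, 0.5, 0.501]
force: [0.4, -1.0, -0.2]
opening: 0.0488
t: 15.82
tool_pos: [0.5627, -0.2311, 0.0408]
tool_rot: [0.501, 0.5, -0.5, -0.498]
force: [0.4, -0.4, -0.3]
opening: 0.0486
[ 0.5627 -0.2311  0.0408] yaw 90.01 tooly [ 0.0036 -0.0023 -1.    ] [ 0.4 -0.4 -0.3] 0.0486 15.8
to target [-0.035  0.038  0.03 ]
t: 16.32
tool_pos: [0.5616, -0.2309, 0.0387]
tool_rot: [0.501, 0.5, -0.5, -0.5]
force: [-0.6, 1.1, 5.9]
opening: 0.0264
t: 16.58
tool_pos: [0.5609, -0.2305, 0.1388]
tool_rot: [-0.5, -0.5, 0.5, 0.501]
force: [0.3, -0.3, 0.6]
opening: 0.0265
t: 16.82
tool_pos: [0.5609, -0.2305, 0.2394]
tool_rot: [-0.5, -0.5, 0.5, 0.5]
force: [-0.1, -0.4, -0.6]
opening: 0.0265
t: 17.2
tool_pos: [0.5615, -0.2309, 0.2991]
tool_rot: [0.501, 0.5, -0.5, -0.499]
force: [0.2, -0.7, -0.8]
opening: 0.0262
t: 17.45
tool_pos: [0.5607, -0.1296, 0.2958]
tool_rot: [-0.499, -0.499, 0.5, 0.501]
force: [0.2, 0.7, 0.1]
opening: 0.0264
t: 17.82
tool_pos: [0.5608, -0.0279, 0.2964]
tool_rot: [-0.498, -0.501, 0.501, 0.5]
force: [-0.8, -1.1, -0.8]
opening: 0.0262
[ 0.5608 -0.0279  0.2964] yaw 90.21 tooly [-2.e-03  9.e-04 -1.e+00] [-0.8 -1.1 -0.8] 0.0262 17.8
to target [ 1.849  0.386 -0.06 ]
[ 0.5353 -0.3433  0.031 ] [ 0.535 -0.344  0.029] 71 [103. 160. 213.]
[ 0.4298 -0.236   0.031 ] [ 0.43  -0.236  0.029] 71 [107. 164. 217.]
```

```bash
python3 -m jog '[[[0.5,0,-0.07,0,0,0],[1,0,-0.07,0,0,0]]]' && python3 -m jog '[[[0.5,0,0,0,0,0],[0.85,0,0,0,0,0],[0.85,0,0,0,0,0],[0.85,0,0,0,0,0]]]' && python3 st.py .568 .157 .259 && python3 -m jog '[[[0,0.2,0,0,0,0],[0,0.37,0,0,0,0],[0,0.37,0,0,0,0],[0,0.37,0,0,0,0]]]' && python3 -m jog '[[[0,0,0,0,0,0],[0,0,0,0,0,0],[0,0,0,0,0,0],[0,0,0,0,0,0]]]' 0.55 && python3 -m jog '[[[0,-0.37,0,0,0,0],[0,-0.37,0,0,0,0]]]' && python3 -m jog '[[[-0.5,0,0,0,0,0],[-1,0,0,0,0,0]]]' && python3 -m jog '[[[-0.5,0,0,0,0,0],[-1,0,0,0,0,0]]]' && python3 -m jog '[[[-0.5,0,0,0,0,0],[-1,0,0,0,0,0],[-1,0,0,0,0,0],[-1,0,0,0,0,0]]]' && python3 st.py .4297 -.2363 .037 S
```

```text
t: 18.12
tool_pos: [0.5686, 0.0688, 0.2965]
tool_rot: [-0.5, -0.499, 0.5, 0.501]
force: [0.7, 0.7, -0.3]
opening: 0.0267
t: 18.62
tool_pos: [0.5686, 0.1527, 0.297]
tool_rot: [-0.5, -0.499, 0.5, 0.501]
force: [-0.7, -0.7, 0.1]
opening: 0.026
[0.5686 0.1527 0.297 ] yaw 89.9 tooly [-1.e-03 -5.e-04 -1.e+00] [-0.7 -0.7  0.1] 0.026 18.6
to target [0.043 0.38  0.006]
t: 19.12
tool_pos: [0.5685, 0.1533, 0.2608]
tool_rot: [-0.5, -0.5, 0.499, 0.501]
force: [-0.4, 2.9, 0.6]
opening: 0.0267
t: 19.62
tool_pos: [0.5683, 0.1542, 0.2607]
tool_rot: [0.5, 0.5, -0.5, -0.5]
force: [0.4, 0.3, 0.2]
opening: 0.0485
t: 19.88
tool_pos: [0.569, 0.1544, 0.3002]
tool_rot: [0.501, 0.501, -0.499, -0.499]
force: [-0.1, -0.6, -0.4]
opening: 0.0482
t: 20.12
tool_pos: [0.5679, 0.0534, 0.2969]
tool_rot: [-0.5, -0.5, 0.5, 0.5]
force: [1.1, -0.7, 0.6]
opening: 0.0487
t: 20.38
tool_pos: [0.5679, -0.0472, 0.297]
tool_rot: [-0.5, -0.5, 0.5, 0.5]
force: [0.7, -0.5, 0.4]
opening: 0.0486
t: 20.88
tool_pos: [0.5681, -0.145, 0.2972]
tool_rot: [-0.5, -0.5, 0.5, 0.5]
force: [-0.2, 0.7, 0.7]
opening: 0.0483
[ 0.5681 -0.145   0.2972] yaw 89.99 tooly [-7.e-04  7.e-04 -1.e+00] [-0.2  0.7  0.7] 0.0483 20.9
to target [-0.915  2.602  1.382]
[ 0.5354 -0.3438  0.031 ] [ 0.535 -0.344  0.03 ] 70 [108. 164. 215.]
```

```bash
python3 - <<'E'
from h import *
c=cam('side'); print((proj(c,[.4297,-.2363,.031])-[200,150])*2.7);cv2.imwrite('pics/s4.png',cv2.resize(c['img'][150:370,200:420],None,fx=2.7,fy=2.7,interpolation=cv2.INTER_CUBIC))
E
```

```text
[328.76376609 473.88385208]
```

View pics/s4.png

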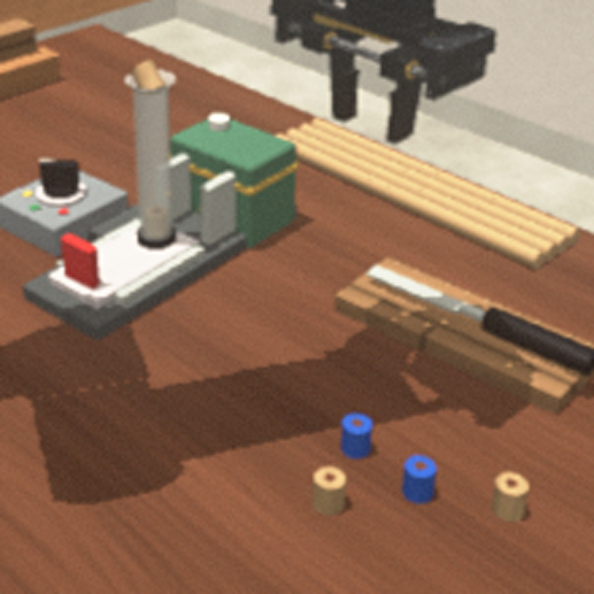

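The second spacer is stuck, tilted, in the flare at (148,75). The third spacer is where I measured it. I'll look at the mouth from close by.

```bash
python3 - <<'E'
from meas import *
c=cam('top'); u,v=proj(c,[.566,.157,.25]); print(u,v)
a=c['img'][int(v)-20:int(v)+20,int(u)-20:int(u)+20]; s=cam('side'); us,vs=proj(s,[.566,.157,.24]); b=s['img'][int(vs)-20:int(vs)+20,int(us)-20:int(us)+20]
cv2.imwrite('pics/m1.png',cv2.resize(np.hstack([a,b]),None,fx=10,fy=10,interpolation=cv2.INTER_CUBIC))
o,P=spacers(c); m=(P[...,2]>.225)&(P[...,2]<.30)&(P[...,1]>.1)&(P[...,1]<.2)&(P[...,0]>.5)&(P[...,0]<.63)
q=P[int(v)-12:int(v)+13:2,int(u)-12:int(u)+13:2]; print('z(mm)\n',(q[...,2]*1000).astype(int))
wood=m&(P[...,2]>.236); print(P[wood].mean(0),P[wood].min(0),P[wood].max(0),wood.sum())
E
```

```text
230.6838464555098 190.21101227593448
z(mm)
 [[ 18  89  94  97  57  15  16  20  17  18  20  18  23]
 [ 17  93  94  94  67  18  15  24  22  19  19  16  19]
 [ 19  20  93  94 232 229 229 227 228 230  18  19  16]
 [ 20  20  66 229 225 225 223 222 225 223 231  19  14]
 [ 16  18  19 229 243 245 238 231 223 219 222 225  20]
 [  9  19 232 234 246 251 244 238 233 231 220 225 232]
 [ 25  19 228 232 241 244 245 241 239 233 230 226 231]
 [ 13  20 230 236 245 249 246 238 232 231 225 228 226]
 [ 12  21 229 236 242 245 237 236 233 226  69 227 155]
 [ 12  25  29 227 233 235 230 229 224 218 222 229 150]
 [ 11  21  28 231 229 223 220 224 226 221 231 167 133]
 [ 14  14  30  26 233 229 228 228 223 231 163 139 109]
 [ 21  19  27  25  26  31  32  40 120 133 121 105  76]]
[0.5656546  0.16325718 0.24214858] [0.55309577 0.14790674 0.23620546] [0.57776524 0.17739441 0.2514697 ] 94
```

View pics/m1.png

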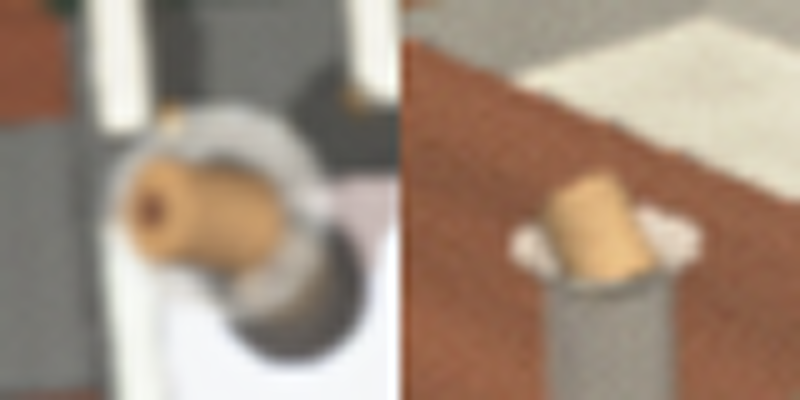

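The spacer leans about 45° towards +y, with its top face at y≈0.175. I'll straddle the mouth with the jaws open and push its high end towards −y using the +y finger.

```bash
python3 -m jog '[[[0.5,-0.1,0.02,0,0,0],[1,-0.1,0.02,0,0,0]]]' 0.88 && python3 -m jog '[[[0.5,0,0,0,0,0],[1,0,0,0,0,0]]]' && python3 -m jog '[[[0.5,0,0,0,0,0],[1,0,0,0,0,0],[1,0,0,0,0,0],[1,0,0,0,0,0],[1,0,0,0,0,0]]]' && python3 st.py .566 .160 .260
```

```text
t: 21.32
tool_pos: [0.5662, -0.044, 0.3084]
tool_rot: [0.501, 0.5, -0.5, -0.5]
force: [0.3, 0.5, -0.9]
opening: 0.0664
t: 21.58
tool_pos: [0.5659, 0.0567, 0.3079]
tool_rot: [0.5, 0.5, -0.5, -0.5]
force: [0.5, 0.2, 0.4]
opening: 0.0778
t: 22.2
tool_pos: [0.5664, 0.1534, 0.3078]
tool_rot: [0.5, 0.5, -0.5, -0.5]
force: [0.3, -0.4, 0.0]
opening: 0.0776
[0.5664 0.1534 0.3078] yaw 89.91 tooly [ 1.e-04 -1.e-04 -1.e+00] [ 0.3 -0.4  0. ] 0.0776 22.2
to target [0.066 0.478 0.004]
```

```bash
python3 -m jog '[[[0.07,0,0,0,0,0],[0.07,0.25,0,0,0,0],[0.07,0.48,0,0,0,0],[0.07,0.48,0,0,0,0],[0.07,0.48,0,0,0,0]]]' && python3 -m jog '[[[-0.05,0,0,0,0,0],[-0.1,0,0,0,0,0],[-0.14,0,0,0,0,0],[-0.18,0,0,0,0,0],[-0.22,0,0,0,0,0],[-0.26,0,0,0,0,0],[-0.29,0,0,0,0,0],[-0.29,0,0,0,0,0]]]' && python3 st.py && python3 - <<'E'
from meas import *
c=cam('top'); u,v=proj(c,[.566,.157,.25]); s=cam('side'); us,vs=proj(s,[.566,.157,.19]); b=s['img'][int(vs)-50:int(vs)+50,int(us)-40:int(us)+40]
cv2.imwrite('pics/m2.png',cv2.resize(b,None,fx=6,fy=6,interpolation=cv2.INTER_CUBIC))
E
```

```text
t: 22.82
tool_pos: [0.5667, 0.1613, 0.2608]
tool_rot: [0.5, 0.5, -0.499, -0.5]
force: [-0.1, 0.4, 0.6]
opening: 0.0773
t: 23.82
tool_pos: [0.5664, 0.1323, 0.2599]
tool_rot: [0.5, 0.5, -0.5, -0.5]
force: [0.7, 0.9, 1.5]
opening: 0.0777
[0.5664 0.1323 0.2599] yaw 89.97 tooly [ 6.e-04  4.e-04 -1.e+00] [0.7 0.9 1.5] 0.0777 23.8
```

View pics/m2.png

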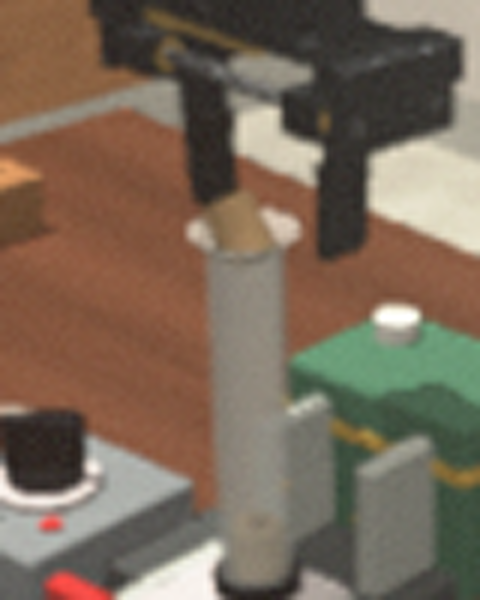

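It has only just been touched and still leans at (240,222). I'll push further, watching the force.

```bash
python3 -m jog '[[[-0.03,0,0,0,0,0],[-0.06,0,0,0,0,0],[-0.06,0,0,0,0,0]]]' && python3 -m jog '[[[-0.03,0,0,0,0,0],[-0.06,0,0,0,0,0],[-0.06,0,0,0,0,0]]]' && python3 - <<'E'
from meas import *
c=cam('top'); o,P=spacers(c); m=(P[...,2]>.236)&(P[...,2]<.26)&(P[...,1]>.12)&(P[...,1]<.169)&(P[...,0]>.54)&(P[...,0]<.59)
u,v=np.round(proj(c,[.566,.157,.25])).astype(int); print((P[v-12:v+13:3,u-15:u+16:2,2]*1000).astype(int)); a=c['img'][v-20:v+20,u-20:u+20]
s=cam('side'); us,vs=proj(s,[.566,.157,.24]);b=s['img'][int(vs)-20:int(vs)+20,int(us)-20:int(us)+20]
cv2.imwrite('pics/m3.png',cv2.resize(np.hstack([a,b]),None,fx=10,fy=10,interpolation=cv2.INTER_CUBIC))
E
```

```text
t: 24.3
tool_pos: [0.5664, 0.1286, 0.2615]
tool_rot: [0.499, 0.502, -0.498, -0.5]
force: [-1.6, 12.0, 10.4]
opening: 0.0776
t: 24.68
tool_pos: [0.5669, 0.1253, 0.2638]
tool_rot: [0.498, 0.505, -0.496, -0.5]
force: [-2.6, 25.1, 22.2]
opening: 0.0778
[[ 532  533  534  532  532  535  534  531  532  531  532  530  533  530
   531  533]
 [ 531  532  530  531  533  531  532  530  531  528  531  531  531  531
   529  533]
 [ 526  530  530  530  527  531  527  528  531  531  529  530  529  527
   528  531]
 [ 527  524  525  526  525  528  527  523  527  525  526  526  526  526
   526  524]
 [ 524  522  523  521  524  521  522  521  525  519  522  522  524  524
   521  523]
 [ 516  518  517  517  515  515  516  517  518  517  515  515  516  513
   515  515]
 [ 510  509 1339  508  509  510  506  508  508  509  506  508  507  507
   507  509]
 [ 491  492  490  490  491  490  492  222  450  447  452  451  448  447
   430  393]
 [  15   19   17   30   25   25   28   27   37  125  133  124  108   77
    42   38]]
```

View pics/m3.png

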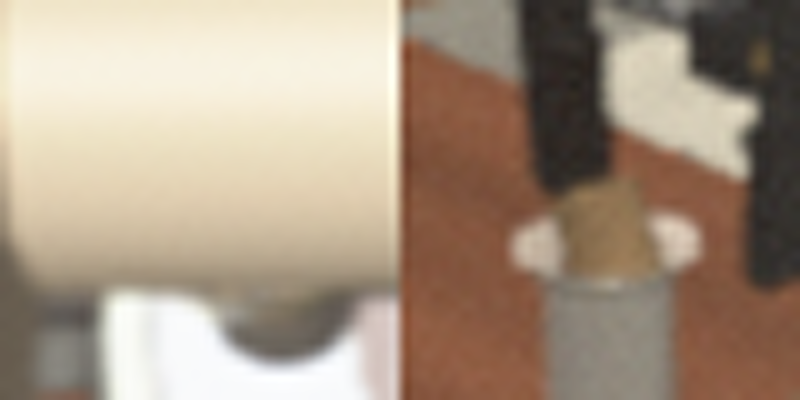

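The force rose to 25 N, but the spacer is now nearly upright and stands proud of the rim, so it can be gripped. I'll back off, recentre over it, close gently and lift it out to re-insert it.

```bash
python3 -m jog '[[[0.2,0,0,0,0,0],[0.4,0.0,0,0,0,0],[0.4,0.03,0,0,0,0],[0.4,0.04,0,0,0,0]]]' && python3 st.py .566 .160 .257 && python3 -m jog '[[[0,0,0,0,0,0],[0,0,0,0,0,0],[0,0,0,0,0,0],[0,0,0,0,0,0],[0,0,0,0,0,0],[0,0,0,0,0,0]]]' 0 8 && python3 st.py && python3 - <<'E'
from meas import *
s=cam('side'); us,vs=proj(s,[.566,.157,.23]);b=s['img'][int(vs)-30:int(vs)+30,int(us)-30:int(us)+30]
cv2.imwrite('pics/m4.png',cv2.resize(b,None,fx=9,fy=9,interpolation=cv2.INTER_CUBIC))
E
```

```text
t: 25.28
tool_pos: [0.5662, 0.1599, 0.255]
tool_rot: [-0.5, -0.499, 0.5, 0.5]
force: [-0.2, 0.3, 0.4]
opening: 0.0773
[0.5662 0.1599 0.255 ] yaw 89.98 tooly [-1.2e-03 -6.0e-04 -1.0e+00] [-0.2  0.3  0.4] 0.0773 25.3
to target [ 0.001 -0.02   0.002]
t: 26.02
tool_pos: [0.5664, 0.1618, 0.2565]
tool_rot: [0.499, 0.501, -0.499, -0.5]
force: [0.3, 7.8, 3.6]
opening: 0.0241
[0.5664 0.1618 0.2565] yaw 90.02 tooly [ 0.0015  0.0035 -1.    ] [0.3 7.8 3.6] 0.0241 26.0
```

View pics/m4.png

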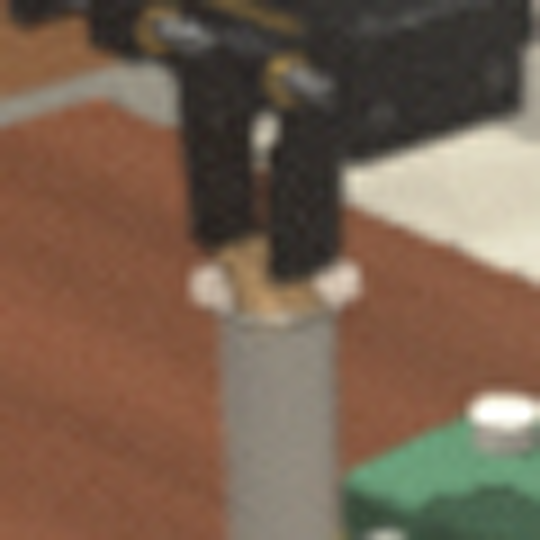

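Opening is 24 mm, so it is held by a corner and still tilted. I'll tighten the grip, lift it out and see how it hangs.

```bash
python3 -m jog '[[[0,0,0,0,0,0],[0,0,0,0,0,0],[0,-0.1,0,0,0,0],[0,-0.2,0,0,0,0],[0,-0.3,0,0,0,0],[0,-0.4,0,0,0,0],[0,-0.5,0,0,0,0],[0,-0.5,0,0,0,0]]]' 0 20 && python3 st.py && python3 - <<'E'
from meas import *
s=cam('side'); us,vs=proj(s,[.566,.157,.26]);b=s['img'][int(vs)-30:int(vs)+30,int(us)-30:int(us)+30]
cv2.imwrite('pics/m5.png',cv2.resize(b,None,fx=9,fy=9,interpolation=cv2.INTER_CUBIC))
E
```

```text
t: 27.08
tool_pos: [0.5665, 0.1603, 0.3065]
tool_rot: [0.5, 0.5, -0.5, -0.5]
force: [-0.2, -0.4, 0.2]
opening: 0.0002
[0.5665 0.1603 0.3065] yaw 89.98 tooly [ 1.4e-03  1.0e-04 -1.0e+00] [-0.2 -0.4  0.2] 0.0002 27.1
```

View pics/m5.png

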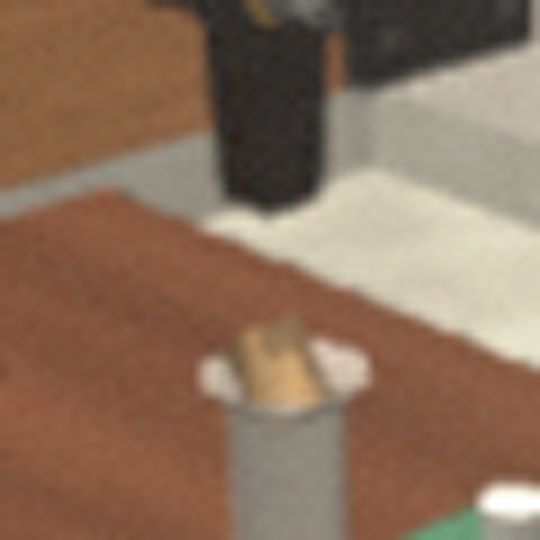

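The grip slipped off, and the spacer remains tilted. I have 13 pictures used, so I'll clear the arm and fit the spacer's pose to the depth points numerically.

```bash
python3 -m jog '[[[-0.5,0,0,0,0,0],[-1,0,0,0,0,0]]]' && python3 -m jog '[[[-0.5,0,0,0,0,0],[-1,0,0,0,0,0],[-1,0,0,0,0,0]]]' && cat > cyl.py <<'E'
from meas import *
from scipy.optimize import least_squares
pts=[]
for n in('top','side'):
    c=cam(n); P=spacers(c)[1]; hsv=cv2.cvtColor(c['img'],cv2.COLOR_BGR2HSV)
    m=(P[...,2]>.222)&(P[...,2]<.275)&(np.hypot(P[...,0]-.566,P[...,1]-.157)<.027)&(hsv[...,1]>80)&(c['depth']>0)
    q=P[m]; pts.append(q); print(n,m.sum(), q.mean(0).round(4) if len(q) else '')
def sdf(p,q):
    a=np.array([np.sin(p[3]),np.sin(p[4]),0]); a[2]=np.sqrt(max(1e-6,1-a@a)); d=q-p[:3]; h=d@a; r=np.linalg.norm(d-np.outer(h,a),axis=1)
    dr=r-.0135; dh=np.abs(h)-.0155; return np.where((dr>0)&(dh>0),np.hypot(dr,dh),np.maximum(dr,dh))
q=np.vstack(pts); best=None
for t in(.2,.6,1.0):
  for s in (-.3,.3):
    f=least_squares(lambda p:sdf(p,q),[.566,.16,.23,s,t],loss='soft_l1',f_scale=.002)
    if best is None or f.cost<best.cost: best=f
p=best.x; print('centre',p[:3].round(4),'tilt towards x,y deg',np.degrees(p[3:]).round(1),'rms mm',(sdf(p,q).std()*1e3).round(2),len(q))
E
python3 cyl.py; python3 st.py
```

```text
t: 27.38
tool_pos: [0.566, 0.0594, 0.3052]
tool_rot: [-0.5, -0.5, 0.5, 0.5]
force: [1.0, -0.1, 0.6]
opening: 0.0008
t: 27.75
tool_pos: [0.566, -0.0424, 0.305]
tool_rot: [-0.501, -0.499, 0.499, 0.501]
force: [0.6, -0.6, 0.4]
opening: 0.0006
top 127 [0.5651 0.1599 0.2368]
side 74 [0.5605 0.1535 0.2337]
centre [0.5667 0.1598 0.2262] tilt towards x,y deg [-1.7 35.9] rms mm 1.37 201
[ 0.5662 -0.0395  0.3054] yaw 89.95 tooly [-7.e-04  5.e-04 -1.e+00] [ 0.5  0.2 -0.2] 0.0007 27.9
```

Fit: centre (0.5667, 0.1598, 0.226), tilted 36° towards +y, with its high edge at y≈0.158, z≈0.247. Contact analysis says pressing down on the high edge, on the −y side of the instantaneous centre, rights the spacer. I'll press with the closed fingertips as a flat plate, in small steps.

```bash
python3 -m jog '[[[0.5,0,0,0,0,0],[1,0,0,0,0,0]]]' 0 && python3 -m jog '[[[0.5,0,0,0,0,0],[0.96,0,0,0,0,0],[0.96,0,0,0,0,0],[0.96,0,0,0,0,0]]]' && python3 st.py .566 .156 .268 && python3 -m jog '[[[0,0.2,0,0,0,0],[0,0.38,0,0,0,0],[0,0.38,0,0,0,0]]]' && python3 -m jog '[[[0,0.03,0,0,0,0],[0,0.05,0,0,0,0],[0,0.05,0,0,0,0]]]' && python3 -m jog '[[[0,0.02,0,0,0,0],[0,0.04,0,0,0,0],[0,0.04,0,0,0,0]]]' && python3 st.py
```

```text
t: 28.1
tool_pos: [0.566, 0.0628, 0.3056]
tool_rot: [0.5, 0.5, -0.5, -0.5]
force: [0.6, -0.3, -0.2]
opening: 0.0006
t: 28.6
tool_pos: [0.566, 0.1568, 0.3056]
tool_rot: [-0.5, -0.5, 0.5, 0.5]
force: [-0.3, -0.7, 0.3]
opening: 0.0005
[0.566  0.1568 0.3056] yaw 90.06 tooly [-3.e-04 -2.e-04 -1.e+00] [-0.3 -0.7  0.3] 0.0005 28.6
to target [-0.008  0.376  0.   ]
t: 28.98
tool_pos: [0.5661, 0.1553, 0.2671]
tool_rot: [-0.5, -0.499, 0.5, 0.501]
force: [-0.6, 0.4, 0.2]
opening: 0.0002
t: 29.35
tool_pos: [0.5663, 0.1563, 0.2627]
tool_rot: [-0.5, -0.5, 0.5, 0.5]
force: [-0.3, 0.0, 0.5]
opening: 0.0005
t: 29.72
tool_pos: [0.5662, 0.1563, 0.2585]
tool_rot: [-0.5, -0.5, 0.5, 0.5]
force: [-0.1, -0.0, 1.2]
opening: 0.0006
[0.5662 0.1563 0.2585] yaw 89.98 tooly [-4.e-04 -0.e+00 -1.e+00] [-0.1 -0.   1.2] 0.0006 29.7
```

```bash
python3 -m jog '[[[0,0.02,0,0,0,0],[0,0.03,0,0,0,0],[0,0.03,0,0,0,0]]]' && python3 -m jog '[[[0,0.02,0,0,0,0],[0,0.025,0,0,0,0],[0,0.025,0,0,0,0]]]' && python3 -m jog '[[[0,-0.2,0,0,0,0],[0,-0.5,0,0,0,0],[0,-0.5,0,0,0,0]]]' && python3 -m jog '[[[-0.5,0,0,0,0,0],[-1,0,0,0,0,0]]]' && python3 -m jog '[[[-0.5,0,0,0,0,0],[-1,0,0,0,0,0],[-1,0,0,0,0,0]]]' && python3 cyl.py; python3 st.py
```

```text
t: 30.1
tool_pos: [0.5663, 0.1563, 0.2556]
tool_rot: [-0.5, -0.5, 0.5, 0.5]
force: [-0.5, -0.8, 0.6]
opening: 0.0003
t: 30.48
tool_pos: [0.5663, 0.1563, 0.2532]
tool_rot: [-0.5, -0.5, 0.5, 0.5]
force: [0.1, -0.2, 0.4]
opening: 0.0004
t: 30.85
tool_pos: [0.5669, 0.1564, 0.3051]
tool_rot: [0.501, 0.501, -0.499, -0.499]
force: [0.1, 0.7, -1.1]
opening: 0.0002
t: 31.1
tool_pos: [0.5659, 0.0554, 0.3019]
tool_rot: [-0.499, -0.5, 0.501, 0.5]
force: [0.1, -0.7, 0.0]
opening: 0.0005
t: 31.48
tool_pos: [0.5659, -0.0464, 0.3018]
tool_rot: [-0.501, -0.498, 0.499, 0.502]
force: [-0.2, 0.1, -0.4]
opening: 0.0006
top 0 
side 0 
centre [0.566 0.16  0.23 ] tilt towards x,y deg [-17.2  11.5] rms mm nan 0
[ 0.5661 -0.0435  0.3023] yaw 89.95 tooly [-1.2e-03  7.0e-04 -1.0e+00] [-0.4  1.3  0.2] 0.0002 31.6
  ret = _var(a, axis=axis, dtype=dtype, out=out, ddof=ddof,
  arrmean = um.true_divide(arrmean, div, out=arrmean,
  ret = ret.dtype.type(ret / rcount)
```

The mouth is clear, so the spacer dropped in. Third spacer next, gripped higher so it enters the bore before release, and with the y position corrected before lowering.

```bash
python3 -m jog '[[[-0.5,0,0.4,0,0,0],[-1,0,0.7,0,0,0],[-1,0,0.7,0,0,0]]]' 0.55 && python3 -m jog '[[[-0.5,0,0.4,0,0,0],[-0.93,0.5,0.66,0,0,0],[-0.93,0.9,0.66,0,0,0],[-0.93,0.9,0.66,0,0,0],[-0.93,0.9,0.66,0,0,0]]]' && python3 -m jog '[[[0,0.5,0,0,0,0],[0,0.9,0,0,0,0],[0,0.9,0,0,0,0],[0,0.9,0,0,0,0]]]' && python3 st.py .4298 -.236 .040 S
```

```text
t: 31.95
tool_pos: [0.4951, -0.1447, 0.3031]
tool_rot: [-0.501, -0.499, 0.499, 0.501]
force: [0.7, 0.8, -0.1]
opening: 0.0283
t: 32.58
tool_pos: [0.4316, -0.2359, 0.2149]
tool_rot: [0.5, 0.501, -0.5, -0.499]
force: [-0.6, -0.2, 0.6]
opening: 0.0484
t: 33.08
tool_pos: [0.4315, -0.2371, 0.1257]
tool_rot: [0.501, 0.5, -0.5, -0.498]
force: [-0.4, -0.4, -0.1]
opening: 0.0483
[ 0.4315 -0.2371  0.1257] yaw 90.04 tooly [ 0.0029 -0.0026 -1.    ] [-0.4 -0.4 -0.1] 0.0483 33.1
to target [0.013 0.856 0.02 ]
[ 0.5352 -0.3433  0.031 ] [ 0.535 -0.344  0.029] 73 [109. 168. 219.]
```

```bash
python3 -m jog '[[[0.01,0.4,0.01,0,0,0],[0.01,0.86,0.01,0,0,0],[0.01,0.86,0.01,0,0,0],[0.01,0.86,0.01,0,0,0]]]' && python3 st.py .4298 -.236 .040 && python3 -m jog '[[[0,0,0,0,0,0],[0,0,0,0,0,0],[0,0,0,0,0,0],[0,0,0,0,0,0]]]' 0 15 && python3 -m jog '[[[0,-0.5,0,0,0,0],[0,-1,0,0,0,0]]]' && python3 -m jog '[[[0,-0.5,0,0,0,0],[0,-1,0,0,0,0]]]' && python3 -m jog '[[[0,-0.35,0,0,0,0],[0,-0.66,0,0,0,0],[0,-0.66,0,0,0,0]]]' && python3 -m jog '[[[0.5,0,-0.4,0,0,0],[1,0,-0.7,0,0,0]]]' && python3 -m jog '[[[0.5,0,-0.4,0,0,0],[1,0,-0.65,0,0,0],[1,0,-0.65,0,0,0]]]' && python3 -m jog '[[[0.5,0,0,0,0,0],[1,0,0,0,0,0],[1,0,0,0,0,0],[1,0,0,0,0,0]]]' && python3 st.py .566 .157 .260
```

```text
t: 33.62
tool_pos: [0.4303, -0.2365, 0.0395]
tool_rot: [0.501, 0.5, -0.5, -0.499]
force: [0.0, 0.6, -0.1]
opening: 0.0483
[ 0.4303 -0.2365  0.0395] yaw 89.99 tooly [ 0.0025 -0.0023 -1.    ] [ 0.   0.6 -0.1] 0.0483 33.6
to target [ 0.005 -0.005  0.005]
t: 34.12
tool_pos: [0.4296, -0.236, 0.0381]
tool_rot: [0.501, 0.5, -0.5, -0.5]
force: [-1.5, 0.9, 6.8]
opening: 0.0266
t: 34.38
tool_pos: [0.4289, -0.2355, 0.1385]
tool_rot: [-0.5, -0.5, 0.5, 0.5]
force: [0.3, -0.1, -0.3]
opening: 0.0262
t: 34.62
tool_pos: [0.4289, -0.2354, 0.2391]
tool_rot: [0.5, 0.5, -0.5, -0.5]
force: [0.8, -1.4, -0.7]
opening: 0.0265
t: 35.0
tool_pos: [0.4295, -0.2359, 0.305]
tool_rot: [0.501, 0.5, -0.5, -0.499]
force: [0.3, -0.3, -1.1]
opening: 0.0267
t: 35.25
tool_pos: [0.4997, -0.1346, 0.3018]
tool_rot: [-0.5, -0.499, 0.5, 0.501]
force: [0.6, -0.2, -0.5]
opening: 0.0264
t: 35.62
tool_pos: [0.5648, -0.0325, 0.3013]
tool_rot: [-0.498, -0.501, 0.501, 0.5]
force: [-1.1, 0.1, 0.7]
opening: 0.0263
t: 36.12
tool_pos: [0.5641, 0.0632, 0.3025]
tool_rot: [-0.5, -0.499, 0.5, 0.5]
force: [0.8, 0.8, -0.2]
opening: 0.0261
[0.5641 0.0632 0.3025] yaw 89.94 tooly [-1.1e-03 -4.0e-04 -1.0e+00] [ 0.8  0.8 -0.2] 0.0261 36.1
to target [ 0.939  0.425 -0.018]
```

```bash
python3 -m jog '[[[0.5,0,-0.02,0,0,0],[0.94,0,-0.02,0,0,0],[0.94,0,-0.02,0,0,0],[0.94,0,-0.02,0,0,0],[0.94,0,-0.02,0,0,0],[0.94,0,-0.02,0,0,0]]]' && for i in 1 2 3; do python3 st.py .566 .157 .2535; python3 -m jog '[[[0,0,0,0,0,0]]]' >/dev/null; done
```

```text
t: 36.88
tool_pos: [0.5665, 0.1573, 0.3033]
tool_rot: [0.5, 0.5, -0.5, -0.5]
force: [1.0, 0.4, 0.6]
opening: 0.0262
[0.5665 0.1573 0.3033] yaw 89.9 tooly [-0.e+00 -1.e-04 -1.e+00] [1.  0.4 0.6] 0.0262 36.9
to target [-0.003  0.498  0.005]
[0.5664 0.1578 0.3033] yaw 89.95 tooly [ 1.e-04 -1.e-04 -1.e+00] [ 0.6 -0.8  0.5] 0.0263 37.0
to target [-0.008  0.498  0.004]
[0.5663 0.1582 0.3032] yaw 89.98 tooly [-0. -0. -1.] [ 0.2  0.2 -0.1] 0.026 37.1
to target [-0.011  0.497  0.003]
```

```bash
python3 -m jog '[[[-0.01,0.2,0,0,0,0],[-0.01,0.35,0,0,0,0],[-0.01,0.42,0,0,0,0],[-0.01,0.48,0,0,0,0],[-0.01,0.495,0,0,0,0],[-0.01,0.495,0,0,0,0],[-0.01,0.495,0,0,0,0]]]' && python3 st.py .566 .157 .2535
```

```text
t: 38.12
tool_pos: [0.5664, 0.1573, 0.2541]
tool_rot: [0.5, 0.5, -0.5, -0.5]
force: [-0.3, 0.3, 0.3]
opening: 0.0262
[0.5664 0.1573 0.2541] yaw 89.99 tooly [ 6.e-04  0.e+00 -1.e+00] [-0.3  0.3  0.3] 0.0262 38.1
to target [-0.003  0.006  0.004]
```

No contact force, with the bottom inside the bore. Release, then go towards the fourth spacer.

```bash
python3 -m jog '[[[0,0,0,0,0,0],[0,0,0,0,0,0],[0,0,0,0,0,0],[0,0,0,0,0,0]]]' 0.55 && python3 -m jog '[[[0,-0.3,0,0,0,0],[0,-0.5,0,0,0,0],[0,-0.5,0,0,0,0]]]' && python3 -m jog '[[[-0.5,0,0,0,0,0],[-1,0,0,0,0,0]]]' && python3 -m jog '[[[-0.5,0,0,0,0,0],[-1,0,0,0,0,0]]]' && python3 -m jog '[[[-0.5,0,0,0,0,0],[-1,0,0,0,0,0],[-1,0,0,0,0,0],[-1,0,0,0,0,0]]]' && python3 cyl.py 2>/dev/null; python3 st.py .5353 -.3434 .040 S
```

```text
t: 38.62
tool_pos: [0.5663, 0.1573, 0.2537]
tool_rot: [-0.5, -0.5, 0.5, 0.5]
force: [0.6, -1.1, -1.0]
opening: 0.0486
t: 39.0
tool_pos: [0.5667, 0.1573, 0.3048]
tool_rot: [0.501, 0.501, -0.499, -0.499]
force: [1.0, 0.3, 0.5]
opening: 0.0484
t: 39.25
tool_pos: [0.5659, 0.0564, 0.3023]
tool_rot: [-0.499, -0.5, 0.501, 0.5]
force: [-0.4, -0.6, -0.3]
opening: 0.0487
t: 39.5
tool_pos: [0.5658, -0.0442, 0.3024]
tool_rot: [-0.5, -0.5, 0.5, 0.501]
force: [0.1, -0.6, -0.1]
opening: 0.0485
t: 40.0
tool_pos: [0.5661, -0.142, 0.3029]
tool_rot: [-0.5, -0.5, 0.5, 0.501]
force: [-0.3, -0.8, -0.1]
opening: 0.0484
top 0 
side 0 
centre [0.566 0.16  0.23 ] tilt towards x,y deg [-17.2  11.5] rms mm nan 0
[ 0.5663 -0.1414  0.3035] yaw 90.07 tooly [-4.e-04  3.e-04 -1.e+00] [-0.4  0.3 -0.7] 0.0486 40.1
to target [-2.021  2.634  0.311]
[ 0.5352 -0.3433  0.031 ] [ 0.535 -0.344  0.029] 73 [106. 162. 213.]
```

```bash
python3 -m jog '[[[-0.5,0,0.15,0,0,0],[-1,0,0.31,0,0,0]]]' && python3 -m jog '[[[-0.5,0,0,0,0,0],[-1,0.5,0,0,0,0],[-1,0.9,0,0,0,0],[-1,0.9,0,0,0,0],[-1,0.9,0,0,0,0]]]' && python3 -m jog '[[[0,0.5,0,0,0,0],[0,0.9,0,0,0,0],[0,0.9,0,0,0,0],[0,0.9,0,0,0,0]]]' && python3 st.py .5353 -.3434 .040
```

```text
t: 40.4
tool_pos: [0.5352, -0.2425, 0.3038]
tool_rot: [0.499, 0.501, -0.501, -0.499]
force: [0.8, -0.3, -0.6]
opening: 0.0484
t: 41.02
tool_pos: [0.5361, -0.3421, 0.2161]
tool_rot: [0.501, 0.5, -0.5, -0.499]
force: [0.0, 1.1, 0.8]
opening: 0.0483
t: 41.52
tool_pos: [0.5364, -0.3432, 0.127]
tool_rot: [0.502, 0.5, -0.5, -0.498]
force: [-1.4, 0.8, 0.8]
opening: 0.0486
[ 0.5364 -0.3432  0.127 ] yaw 90.02 tooly [ 0.0035 -0.0033 -1.    ] [-1.4  0.8  0.8] 0.0486 41.5
to target [0.    0.87  0.014]
```

```bash
python3 -m jog '[[[0,0.4,0,0,0,0],[0,0.86,0,0,0,0],[0,0.86,0,0,0,0],[0,0.86,0,0,0,0]]]' && python3 st.py .5353 -.3434 .040 && python3 -m jog '[[[0,0,0,0,0,0],[0,0,0,0,0,0],[0,0,0,0,0,0],[0,0,0,0,0,0]]]' 0 15 && python3 -m jog '[[[0,-0.5,0,0,0,0],[0,-1,0,0,0,0]]]' && python3 -m jog '[[[0,-0.5,0,0,0,0],[0,-1,0,0,0,0]]]' && python3 -m jog '[[[0,-0.35,0,0,0,0],[0,-0.66,0,0,0,0],[0,-0.66,0,0,0,0]]]' && python3 -m jog '[[[0.5,0,0,0,0,0],[1,0,-0.31,0,0,0]]]' && python3 -m jog '[[[0.5,0,0,0,0,0],[1,0,0,0,0,0]]]' && python3 -m jog '[[[0.5,0,0,0,0,0],[1,0,0,0,0,0]]]' && python3 -m jog '[[[0.5,0,0,0,0,0],[1,0,0,0,0,0],[1,0,0,0,0,0],[1,0,0,0,0,0],[1,0,0,0,0,0]]]' && python3 st.py .566 .157 .254
```

```text
t: 42.02
tool_pos: [0.5364, -0.3437, 0.041]
tool_rot: [0.502, 0.5, -0.5, -0.498]
force: [0.3, 0.2, 0.7]
opening: 0.0484
[ 0.5364 -0.3437  0.041 ] yaw 89.99 tooly [ 0.0034 -0.0032 -1.    ] [0.3 0.2 0.7] 0.0484 42.0
to target [0.003 0.01  0.011]
t: 42.52
tool_pos: [0.5356, -0.343, 0.0388]
tool_rot: [0.501, 0.5, -0.5, -0.5]
force: [-1.0, 1.0, 5.5]
opening: 0.0267
t: 42.78
tool_pos: [0.5349, -0.3425, 0.1388]
tool_rot: [-0.5, -0.5, 0.5, 0.5]
force: [0.6, -0.1, -0.7]
opening: 0.0262
t: 43.02
tool_pos: [0.5349, -0.3425, 0.2395]
tool_rot: [-0.5, -0.5, 0.5, 0.5]
force: [0.1, 0.6, -0.8]
opening: 0.0262
t: 43.4
tool_pos: [0.5355, -0.343, 0.3058]
tool_rot: [0.502, 0.5, -0.5, -0.499]
force: [-0.6, 0.1, -1.0]
opening: 0.0261
t: 43.65
tool_pos: [0.5652, -0.2418, 0.3022]
tool_rot: [-0.5, -0.499, 0.5, 0.502]
force: [0.8, -0.0, -0.4]
opening: 0.0262
t: 43.9
tool_pos: [0.5659, -0.1408, 0.3018]
tool_rot: [-0.499, -0.5, 0.5, 0.501]
force: [0.4, 0.1, -0.4]
opening: 0.0258
t: 44.15
tool_pos: [0.5657, -0.041, 0.3021]
tool_rot: [-0.499, -0.499, 0.5, 0.501]
force: [-0.0, -0.3, -0.2]
opening: 0.0266
t: 44.78
tool_pos: [0.5663, 0.0561, 0.3032]
tool_rot: [-0.5, -0.499, 0.5, 0.501]
force: [0.4, -0.6, 0.3]
opening: 0.026
[0.5663 0.0561 0.3032] yaw 89.89 tooly [-8.e-04 -1.e-04 -1.e+00] [ 0.4 -0.6  0.3] 0.026 44.8
to target [1.009 0.492 0.005]
```

```bash
python3 -m jog '[[[0.5,0,0,0,0,0],[1,0,0,0,0,0],[1,0,0,0,0,0],[1,0,0,0,0,0],[1,0,0,0,0,0],[1,0,0,0,0,0],[1,0,0,0,0,0]]]' && python3 st.py .566 .157 .254 && python3 -m jog '[[[0,0.2,0,0,0,0],[0,0.35,0,0,0,0],[0,0.42,0,0,0,0],[0,0.48,0,0,0,0],[0,0.49,0,0,0,0],[0,0.49,0,0,0,0],[0,0.49,0,0,0,0]]]' && python3 st.py .566 .157 .254
```

```text
t: 45.65
tool_pos: [0.5664, 0.1568, 0.3038]
tool_rot: [0.5, 0.5, -0.5, -0.5]
force: [0.3, -0.1, 0.6]
opening: 0.0266
[0.5664 0.1568 0.3038] yaw 89.94 tooly [ 1.e-04 -0.e+00 -1.e+00] [ 0.3 -0.1  0.6] 0.0266 45.6
to target [0.002 0.498 0.004]
t: 46.52
tool_pos: [0.5664, 0.1573, 0.2551]
tool_rot: [0.5, 0.5, -0.5, -0.5]
force: [-0.1, 0.8, -0.2]
opening: 0.0263
[0.5664 0.1573 0.2551] yaw 89.98 tooly [ 6.e-04  0.e+00 -1.e+00] [-0.1  0.8 -0.2] 0.0263 46.5
to target [-0.003  0.011  0.004]
```

```bash
python3 -m jog '[[[0,0,0,0,0,0],[0,0,0,0,0,0],[0,0,0,0,0,0],[0,0,0,0,0,0]]]' 0.55 && python3 -m jog '[[[0,-0.3,0,0,0,0],[0,-0.5,0,0,0,0],[0,-0.5,0,0,0,0]]]' && python3 -m jog '[[[-0.1,0,0.5,0,-0.07,0],[-0.17,0,1,0,-0.07,0],[-0.17,0,1,0,-0.07,0]]]' 0 && python3 -m jog '[[[0,0,0.3,0,0,0],[0,0,0.65,0,0,0],[0,0,0.65,0,0,0],[0,0,0.65,0,0,0]]]' && python3 cyl.py 2>/dev/null; python3 st.py .4016 .1398 .064 S; python3 - <<'E'
from h import *
c=cam('side'); cv2.imwrite('pics/s5.png',cv2.resize(c['img'][150:370,190:410],None,fx=2.7,fy=2.7,interpolation=cv2.INTER_CUBIC))
E
```

```text
t: 47.02
tool_pos: [0.5663, 0.1573, 0.2547]
tool_rot: [-0.5, -0.5, 0.5, 0.5]
force: [-0.1, -0.1, -0.8]
opening: 0.0482
t: 47.4
tool_pos: [0.5667, 0.1573, 0.3058]
tool_rot: [0.501, 0.501, -0.499, -0.499]
force: [0.4, 0.2, -0.2]
opening: 0.0483
t: 47.78
tool_pos: [0.4638, 0.1403, 0.304]
tool_rot: [-0.473, -0.525, 0.526, 0.474]
force: [-0.2, -0.2, 0.6]
opening: 0.0208
t: 48.28
tool_pos: [0.4026, 0.1335, 0.3045]
tool_rot: [0.473, 0.525, -0.525, -0.473]
force: [-0.1, -0.0, -0.1]
opening: 0.0005
top 0 
side 0 
centre [0.566 0.16  0.23 ] tilt towards x,y deg [-17.2  11.5] rms mm nan 0
[0.4026 0.1335 0.3044] yaw 95.99 tooly [-4.e-04  0.e+00 -1.e+00] [-0.2 -1.3 -0.5] 0.0005 48.4
to target [6.300e-02 2.404e+00 2.000e-03]
```

View pics/s5.png

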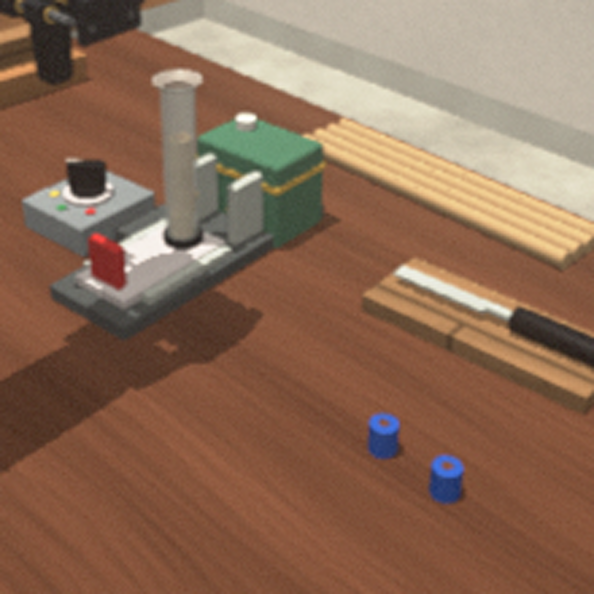

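All four are stacked, with the top near (182,138), and only the blue ones remain on the bench. Now the push pad.

```bash
python3 -m jog '[[[0.06,0.5,0,0,0,0],[0.06,1,0,0,0,0],[0.06,1,0,0,0,0]]]' && python3 -m jog '[[[0,0.5,0,0,0,0],[0,1,0,0,0,0],[0,1,0,0,0,0]]]' && python3 -m jog '[[[0,0.2,0,0,0,0],[0,0.4,0,0,0,0],[0,0.4,0,0,0,0],[0,0.4,0,0,0,0]]]' && python3 st.py .4454 .1444 .064 && python3 -m jog '[[[0,0,-0.1,0,0,0],[0,0,-0.2,0,0,0],[0,0,-0.3,0,0,0],[0,0,-0.38,0,0,0],[0,0,-0.44,0,0,0],[0,0,-0.5,0,0,0],[0,0,-0.55,0,0,0],[0,0,-0.58,0,0,0]]]' && python3 st.py .4851 .1485 .064
```

```text
t: 48.85
tool_pos: [0.4, 0.1394, 0.2027]
tool_rot: [-0.472, -0.524, 0.527, 0.475]
force: [0.3, -0.2, -0.1]
opening: 0.0002
t: 49.22
tool_pos: [0.4009, 0.1394, 0.1045]
tool_rot: [-0.472, -0.525, 0.526, 0.474]
force: [-0.2, 0.0, 1.9]
opening: 0.0004
t: 49.72
tool_pos: [0.4024, 0.1396, 0.0668]
tool_rot: [0.474, 0.526, -0.525, -0.472]
force: [0.1, 0.6, -0.4]
opening: 0.0003
[0.4024 0.1396 0.0668] yaw 96.0 tooly [ 3.3e-03  2.0e-04 -1.0e+00] [ 0.1  0.6 -0.4] 0.0003 49.7
to target [ 0.003  0.029 -0.432]
t: 50.72
tool_pos: [0.4584, 0.1456, 0.0645]
tool_rot: [-0.473, -0.525, 0.526, 0.474]
force: [-3.7, -0.8, 3.0]
opening: 0.0005
[0.4584 0.1456 0.0645] yaw 96.01 tooly [-2.e-03 -1.e-04 -1.e+00] [-3.7 -0.8  3. ] 0.0005 50.7
to target [ 0.001  0.005 -0.269]
```

```bash
python3 -m jog '[[[0,0,-0.04,0,0,0],[0,0,-0.08,0,0,0],[0,0,-0.12,0,0,0],[0,0,-0.15,0,0,0],[0,0,-0.18,0,0,0],[0,0,-0.21,0,0,0],[0,0,-0.24,0,0,0],[0,0,-0.26,0,0,0]]]' && python3 st.py .4851 .1485 .064 && python3 -m jog '[[[0,0,-0.02,0,0,0],[0,0,-0.02,0,0,0]]]'
```

```text
t: 51.72
tool_pos: [0.4843, 0.1483, 0.0647]
tool_rot: [-0.473, -0.525, 0.526, 0.473]
force: [-8.0, -2.3, 6.5]
opening: 0.0006
[0.4843 0.1483 0.0647] yaw 96.01 tooly [-1.4e-03 -2.0e-04 -1.0e+00] [-8.  -2.3  6.5] 0.0006 51.7
to target [ 0.001  0.007 -0.008]
t: 51.98
tool_pos: [0.4843, 0.1483, 0.0645]
tool_rot: [-0.471, -0.524, 0.527, 0.474]
force: [-14.0, -3.7, 11.1]
opening: 0.0003
```

The pad is against the hard stop (force rises without motion). I'll back off, check the tube position, and go above the knob.

```bash
python3 -m jog '[[[0,0,0.3,0,0,0],[0,0,0.6,0,0,0],[0,0,0.6,0,0,0]]]' && python3 -m jog '[[[0,-0.5,0,0,0,0],[0,-1,0,0,0,0]]]' && python3 -m jog '[[[0,-0.5,0,0,0,0],[0,-1,0,0,0,0]]]' && python3 -m jog '[[[0,-0.4,0,0,0,0],[0,-0.4,0,0,0,0],[0,-0.4,0,0,0,0]]]' 0.5 && python3 - <<'E'
from meas import *
c=cam('top');P=spacers(c)[1];m=(P[...,2]>.2)&(P[...,2]<.26)&(P[...,0]>.5)&(P[...,1]>0.1)&(P[...,1]<.22)
a,r=cv2.minEnclosingCircle(P[m][:,:2].astype(np.float32)); print('mouth',a,r,m.sum(),'slide',np.hypot(a[0]-.5664,a[1]-.1567))
E
python3 -m jog '[[[0.5,0,-0.4,0,0.1,0],[0.75,0,-0.65,0,0.2,0],[0.75,0,-0.65,0,0.3,0],[0.75,0,-0.65,0,0.3,0]]]' && python3 st.py .540 .3053 .077
```

```text
t: 52.35
tool_pos: [0.4257, 0.1422, 0.0648]
tool_rot: [-0.473, -0.525, 0.526, 0.473]
force: [0.4, -0.5, 0.5]
opening: 0.0006
t: 52.6
tool_pos: [0.4276, 0.1422, 0.1662]
tool_rot: [0.473, 0.525, -0.525, -0.473]
force: [0.2, -0.9, 0.2]
opening: 0.0007
t: 52.85
tool_pos: [0.4275, 0.1422, 0.2669]
tool_rot: [0.474, 0.526, -0.525, -0.473]
force: [0.3, -1.0, -0.8]
opening: 0.0007
t: 53.22
tool_pos: [0.427, 0.1422, 0.304]
tool_rot: [-0.473, -0.525, 0.526, 0.473]
force: [0.8, -0.6, 0.2]
opening: 0.0284
mouth (0.6151809692382812, 0.16284459829330444) 0.027018729597330093 247 slide 0.04916644229565751
t: 53.78
tool_pos: [0.4837, 0.2237, 0.3034]
tool_rot: [-0.578, -0.406, 0.408, 0.578]
force: [-0.3, 0.4, -0.6]
opening: 0.044
[0.4837 0.2237 0.3034] yaw 70.31 tooly [-2.3e-03 -6.0e-04 -1.0e+00] [-0.3  0.4 -0.6] 0.044 53.8
to target [ 0.961  2.262 -0.26 ]
```

```bash
python3 -m jog '[[[0.5,0,-0.15,0,0.12,0],[0.96,0,-0.26,0,0.24,0],[0.96,0,-0.26,0,0.3,0],[0.96,0,-0.26,0,0.3,0],[0.96,0,-0.26,0,0.3,0]]]' && python3 -m jog '[[[0,0.5,0,0,0,0],[0,1,0,0,0,0],[0,1,0,0,0,0],[0,1,0,0,0,0]]]' && python3 st.py .540 .3053 .077
```

```text
t: 54.4
tool_pos: [0.5405, 0.3046, 0.3048]
tool_rot: [0.654, 0.268, -0.268, -0.654]
force: [-0.8, -0.3, 0.2]
opening: 0.0437
t: 54.9
tool_pos: [0.5414, 0.3052, 0.2073]
tool_rot: [0.655, 0.269, -0.266, -0.654]
force: [0.1, 0.3, 0.5]
opening: 0.044
[0.5414 0.3052 0.2073] yaw 44.47 tooly [ 0.0032  0.0011 -1.    ] [0.1 0.3 0.5] 0.044 54.9
to target [-0.013  1.303  0.013]
```

```bash
python3 -m jog '[[[0,0.5,0,0,0,0],[0,1,0,0,0,0],[0,1,0,0,0,0]]]' && python3 -m jog '[[[0,0.15,0,0,0,0],[0,0.3,0,0,0,0],[0,0.3,0,0,0,0],[0,0.3,0,0,0,0]]]' && python3 -m jog '[[[0,0,0,0,0,0],[0,0,0,0,0,0],[0,0,0,0,0,0],[0,0,0,0,0,0],[0,0,0,0,0,0]]]' 0 25 && python3 -m jog '[[[0,0,0,0,-0.12,0],[0,0,0,0,-0.24,0],[0,0,0,0,-0.36,0],[0,0,0,0,-0.48,0],[0,0,0,0,-0.57,0],[0,0,0,0,-0.6,0],[0,0,0,0,-0.6,0],[0,0,0,0,-0.6,0]]]' && python3 st.py && python3 -m jog '[[[0,0,0,0,0,0],[0,0,0,0,0,0],[0,0,0,0,0,0]]]' 0.5 && python3 -m jog '[[[0,-0.5,0,0,0,0],[0,-1,0,0,0,0]]]' && python3 -m jog '[[[0,-0.5,0,0,0,0],[0,-1,0,0,0,0]]]' && python3 -m jog '[[[0.5,0,0.5,0,0,0],[1,0,1,0,0,0],[1,0,1,0,0,0]]]' && python3 -m jog '[[[0.5,0,0.5,0,0,0],[1,0,1,0,0,0],[1,0,1,0,0,0],[1,0,1,0,0,0]]]' && python3 - <<'E'
from h import *
c=cam('side');t=cam('top')
a=cv2.resize(c['img'][140:290,180:330],(400,400),interpolation=cv2.INTER_CUBIC);b=cv2.resize(t['img'][120:260,150:290],(400,400),interpolation=cv2.INTER_CUBIC)
cv2.imwrite('pics/f1.png',np.hstack([a,b]))
E
```

```text
t: 55.28
tool_pos: [0.5402, 0.3049, 0.1041]
tool_rot: [-0.655, -0.266, 0.269, 0.655]
force: [-0.4, 0.8, 0.3]
opening: 0.044
t: 55.78
tool_pos: [0.541, 0.3053, 0.0754]
tool_rot: [0.655, 0.268, -0.267, -0.655]
force: [1.0, 0.1, 0.2]
opening: 0.0441
t: 56.4
tool_pos: [0.5405, 0.3049, 0.0748]
tool_rot: [0.655, 0.267, -0.268, -0.655]
force: [-4.2, -3.5, 4.5]
opening: 0.0138
t: 57.4
tool_pos: [0.5406, 0.3052, 0.0748]
tool_rot: [0.473, 0.525, -0.525, -0.473]
force: [-2.7, -1.0, 3.8]
opening: 0.0135
[0.5406 0.3052 0.0748] yaw 95.95 tooly [-1.e-04  1.e-04 -1.e+00] [-2.7 -1.   3.8] 0.0135 57.4
t: 57.78
tool_pos: [0.5407, 0.3052, 0.0746]
tool_rot: [0.473, 0.525, -0.525, -0.473]
force: [-0.5, -0.3, -0.1]
opening: 0.0419
t: 58.02
tool_pos: [0.5405, 0.305, 0.1757]
tool_rot: [-0.473, -0.525, 0.526, 0.473]
force: [0.4, 0.5, 0.7]
opening: 0.0442
t: 58.28
tool_pos: [0.5405, 0.3051, 0.2764]
tool_rot: [0.473, 0.526, -0.525, -0.473]
force: [0.6, -0.1, -0.2]
opening: 0.0441
t: 58.65
tool_pos: [0.4284, 0.3959, 0.2752]
tool_rot: [0.472, 0.526, -0.526, -0.472]
force: [-0.1, -0.0, -0.0]
opening: 0.0443
t: 59.15
tool_pos: [0.3212, 0.4832, 0.2746]
tool_rot: [-0.473, -0.526, 0.526, 0.473]
force: [-0.1, 0.1, -0.1]
opening: 0.0441
```

View pics/f1.png

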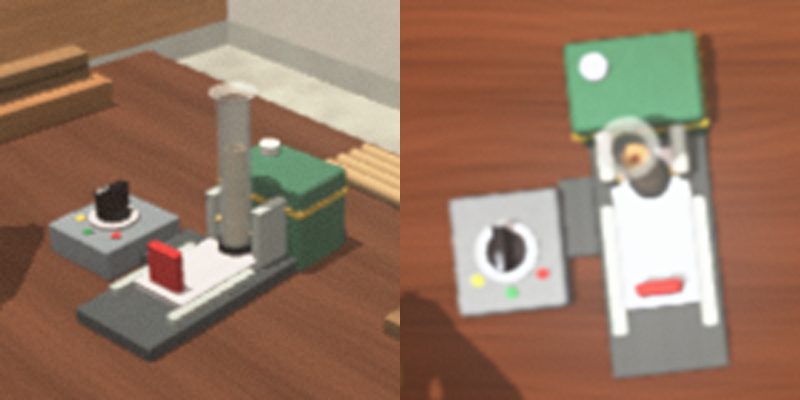

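The knob bar now points to the green mark (512,292), the magazine sits in the head with the stack up to (237,148), and the arm is clear. I'm handing in.

```bash
python3 -c "
from workcell import ctrl
print(ctrl.job_done())"
```

```text
the job is handed in; nothing more can be done
None
```

I did the job in the order given and handed it in at about 59 s on the robot's clock. I turned the selector to yellow, dropped all four spacers present into the tube, pushed the magazine home, and turned the selector to green. The hand-in reports no verdict.

**Trouble on the way:** I released the second spacer about 3 mm off centre, and it jammed tilted in the flared mouth. A sideways push (up to about 25 N in y and 22 N in z) and a regrip both failed. Pressing it down lightly with the closed fingertips let it drop in. I put in the last two with a closer position check and a higher grip.

**Last checks:**
- **Spacers:** the side view shows the stack ending at about the height expected for four spacers. The tube mouth is clear, and no wooden spacer is left on the bench.
- **Magazine:** the tube mouth moved 49 mm as measured, and the push ended against the hard stop.
- **Selector:** the bar points at the green mark. The grip was at 95.95° when I let go, and 96° is the green mark by my estimate of the feeder's angle.
- **Robot:** it is clear of everything.
- **Bystanders:** I never went near the mallet, chisel or glue bottle. I did not re-measure their positions at the end.

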